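# Level the roastery's bench scale with a wedge shim

### The job

The bench scale droops at the corner nearest the robot. Take the wooden wedge shim, lay it flat on the bench and slide its thin end in under that corner's round foot until the bubble of the level on the scale stands centred between its two black marks, then let go and leave the shim carrying the corner. Ease it in gently, never far past level, do not push, press or lift the scale with the gripper, and leave the other things alone.

Things in the scene. Friction and masses are not known exactly. Their poses are not given: they have to be found in the camera images.
- scale: Bench scale, fixed. Origin: on the bench (z = 0) below the centre of the drooping near corner's foot; +x points horizontally in under the scale, away from the robot: the way the shim must slide; z up. A blank indicator head, 55 mm high, is at x = 400 mm; under the plate a rubber stop stands at x = 145, beyond the shim's proper travel.
- near_corner (a point): Top of the plate at its drooping corner, 24 mm in front of the foot. The plate is square, 260 mm a side, 12 mm thick, set cornerwise (corners at scale x = -24 and 344), and rocks about a line along y at scale x = 222. Level, its underside is 36 mm above the bench; at rest on its inner stop it droops 0.045 rad, 10 mm at the foot. On it at x = 225 stands an open pan, 144 mm wide.
- foot_top (a point): Plate top right above the foot, 48 mm above the bench when level. The foot is a steel ball end, 26 mm across. How far it is screwed out differs each time: its underside is 12 to 20.5 mm above the bench when level, 2 to 10.5 mm at the start, so the shim's final depth cannot be told beforehand. Riding on the shim it bears with about 3 to 5 N; sliding the shim in then takes about 6 to 20 N.
- vial (a point): Middle of the tube level's upper face on the plate, 95 mm inwards (+x) of the foot, 66 mm above the bench when level. The level is a block 96 mm long (along the scale's x), 36 mm wide, 16 mm high, with a green vial, two black cross marks 22.6 mm apart, and a white bubble 16 mm long.
- bubble (a joint): Where the bubble stands (m): 0 is centred between the marks, positive is towards the drooping corner. At the start -0.020, the end away from that corner. It moves 2 mm for each mm that the foot is raised, growing as the foot rises; each mm the shim slides in under the foot raises it 0.25 mm. Within 0.0025 of 0 it is centred.
- shim: Loose hardwood wedge shim, 131 mm long, 34 mm wide, 80 g. Origin: centre of the underside of its square grip block (35 mm long, 34 mm wide, 30 mm high); +x points to its thin end, z up. From x = 17.5 the top slopes straight from 26 mm high down to 2 mm at x = 113.5 (1 in 4). Lies flat at the start, left or right of the scale. It does not slip back by itself under load.
- shim_tip (a point): Middle of the shim's thin edge, on its underside, 113.5 mm from the shim's origin along its +x.
- scoop: Bystander: steel bean scoop with a dark wooden handle, 193 mm long, 56 mm wide and high. Origin on the bench under the handle, 60 mm behind the cup, cup to +x.
- bowl: Bystander: white cupping bowl, 96 mm wide, 60 mm high. Origin: centre of its underside.
- jar: Bystander: sample jar, 72 mm wide, 110 mm high. Origin: centre of its underside.
Things that resemble listed ones, but are neither listed nor needed, are in the scene too. Of the things shaped like the shim, the wooden one is meant.

How it is judged:
By the outcome, as a careful person would: the job done as asked, in the order asked, and still so for the second after the job is handed in, with the robot touching nothing.
It also fails if it takes over 54 s, if anything falls off the work surface, if the arm or the gripper's body presses on something with over 40 N, if the wrist force passes 120 N, or if a joint passes its speed limit or range.

### The arm

A 6-joint arm with a two-finger parallel gripper is mounted at the origin on the work surface. World frame = base frame: x ahead of the robot, y to its left, z up, the work surface at z = 0. Lengths are in mm, angles in rad, forces in N, time in s.
With the tool pointing down it reaches from about 300 to 775 mm from the base axis. Payload 14.6 kg.
Tool frame: the origin (TCP) lies midway between the tips of the shut fingers; the grasp point (between the pads) lies 19 mm behind it; x points along the fingers, z is the direction in which the jaws open and shut, and the axes are right-handed (so a half turn about x gives the same grasp; the last joint's range is limited). The gripper opens to 94 mm and grips with 3 to 60 N. Pads are 16 mm wide; open, the fingers measure 119 mm over their backs; the gripper's body (75 mm by 177 mm) begins 78 mm behind the grasp point.
Start: joints at [-1.274, 0.3, 1.521, -0, 1.321, -0.067], TCP at [195.698, -513.995, 175.346] pointing down, gripper open.
Joint ranges: [-3.03, 3.03], [-0.79, 2.21], [0.23, 2.52], [-1.04, 4.18], [0, 3.07], [-2.55, 2.55]. Speed limits (rad/s): [2.22, 2.22, 2.57, 3.14, 3.14, 3.14].

### API

Orientations are given as [roll, pitch, yaw] about the fixed x, y, z axes, in that order (R = Rz(yaw) Ry(pitch) Rx(roll)).
In Python, from cell import * gives the robot as it stands.
- The arm moves only by the tool play_rows, never from a script. Its argument "motion" is one flat list of numbers, 7 for each row, row after row: the turn, a rotation vector about the tool's x, y, z in rad, then the shift along the tool's x, y, z in m, then the closure, from -1 (fully open) to 1 (shut), so that 0 is half open. In form: [rx, ry, rz, x, y, z, fingers, rx, ry, rz, x, y, z, fingers, ...]. A call has 1 to 20 rows; each row shifts and turns the pose as measured when the row begins, along the tool's axes as they then stand; what a row does not reach is not made up. A row lasts 1/10 s, in which the tool goes at most 50 mm and 8.59 degrees, less where a joint would pass 70% of its speed; a pose out of reach is approached as far as the arm can. A call with a gripper value outside its range is refused whole. The fingers move at their own pace and stop on an object; "newtons" is the grip in N (left out, the last holds). Time passes only in rows, so rows that do not move let the fingers close. It gives the time, the measured TCP pose, the force and the opening at its end, in the units of the state.
- read_state(): the state, without advancing time (a new reading comes with each control period).
- camera(name): name is "side" or "top"; returns (picture, depth): 480x640x3 uint8, blue, green, red; 480x640 float32, mm along the optical axis (not along the pixel's ray), 0 where there is no reading.
- camera_params(name): a dict with "fx", "fy", "cx", "cy" (pixels), "T" (4x4, takes a point from camera to world coordinates). Camera axes: x right, y down, z forward; pixel columns grow to the right and rows downward; lengths in mm; the calibration is good to about 2 mm. A picture is of the moment at which its call begins. camera_params takes no time and is no camera call.
- sign_off(): hands the job in, once; it reports no verdict.
Trained networks look in the newest picture that a camera, given by its name, has taken for a name from the list of things; names that differ only in an ending like _2 or _b are one class to them, and where a whole thing is asked for, a point or a joint stands for the part that bears it (a point fixed in the world has none). Each returns a list of dicts, best first, with "conf" (0 to 1); they miss things now and then, are a little off and sometimes report something else, mostly with a low value. They report only what shows in the picture. A call takes as long as a camera call. They do not tell look-alikes from the thing itself.
- masks_of(camera, name): "region" (480x640 bool, what is visible of it).
- place_of(camera, name): "at" ([x, y, z] in mm, in the coordinates of the camera as it stood for that picture, good to about 4 mm: a listed point, or the origin of a listed thing).
The state is a dict: "clock": time; "joints": joint angles; "qd": joint speeds; "effort": joint torques, N m; "eef_pos": TCP position; "eef_rot": TCP orientation; "wrist_force": force on the tool from outside, world axes, zero at the start; "moment": the same for the moment, N m; "finger_gap": finger opening in mm.
Only numpy, scipy, OpenCV 4.12 (cv2) and the standard library are available. Lean on these libraries where they do the work, as an engineer would, in place of code of your own. Each camera call takes 0.05 s, during which the arm holds its last target.

## Working session

There is one attempt and no reset: what is moved stays moved. The work goes in short steps, Python scripts to look and compute and a tool call to move; the robot and the scene stay as the last step left them, time stands still between calls to the robot, and variables do not carry over. Pictures are saved under pics/ and viewed, and the job is handed in when it is done.

Besides the shell and the picture viewer there is one more tool, called after "Call:" by a JSON object that holds its "fn" and its "kwargs", one argument or row to a line. play_rows: Moves the arm, as the interface text tells. Its arguments: {"type":"object","properties":{"motion":{"type":"array","items":{"type":"number"}},"newtons":{"type":"number"}},"required":["motion"]}

```bash
ls; mkdir -p pics; python3 - <<'E'
from cell import *
import cv2
print(read_state())
for n in ("side","top"):
    p,d=camera(n); cv2.imwrite(f"pics/{n}0.png",p)
    c=camera_params(n); print(n,c)
E
```

```text
pics
{'clock': 0.0, 'joints': array([-1.27362645e+00,  3.00462292e-01,  1.52160343e+00, -2.62112357e-06,
        1.32066270e+00, -6.66262558e-02]), 'qd': array([ 0.00047473, -0.00097096, -0.00072875,  0.00044984,  0.00022194,
       -0.00015844]), 'effort': array([-2.12355910e-03, -5.31805193e+01, -3.52731550e+01,  7.07652443e-02,
        2.43665732e-02, -8.76095442e-05]), 'eef_pos': array([ 195.59948828, -513.72634496,  174.78171603]), 'eef_rot': array([3.07720172, 1.56966055, 1.87020217]), 'wrist_force': array([-0.87231721, -0.10612459, -0.21352579]), 'moment': array([-0.07882054,  0.03325989, -0.07256302]), 'finger_gap': 93.93804337982432}
side {'fx': 492.36711161778567, 'fy': 492.36711161778567, 'cx': 315.231015064739, 'cy': 232.45376618640643, 'T': array([[-9.83523452e-01, -1.39713016e-01,  1.14725292e-01,
         4.63929094e+02],
       [-1.80754678e-01,  7.70732478e-01, -6.10982155e-01,
         7.48137133e+02],
       [-3.06034884e-03, -6.21652412e-01, -7.83287248e-01,
         9.84392624e+02],
       [ 0.00000000e+00,  0.00000000e+00,  0.00000000e+00,
         1.00000000e+00]])}
top {'fx': 554.4411588539537, 'fy': 554.4411588539537, 'cx': 328.229016928949, 'cy': 239.15127726493802, 'T': array([[ 1.56825595e-02, -9.90224146e-01,  1.38600860e-01,
         4.48402884e+02],
       [-9.99841507e-01, -1.66989096e-02, -6.17304620e-03,
         5.58955056e+01],
       [ 8.42718263e-03, -1.38482083e-01, -9.90329084e-01,
         1.31774103e+03],
       [ 0.00000000e+00,  0.00000000e+00,  0.00000000e+00,
         1.00000000e+00]])}
```

View pics/side0.png

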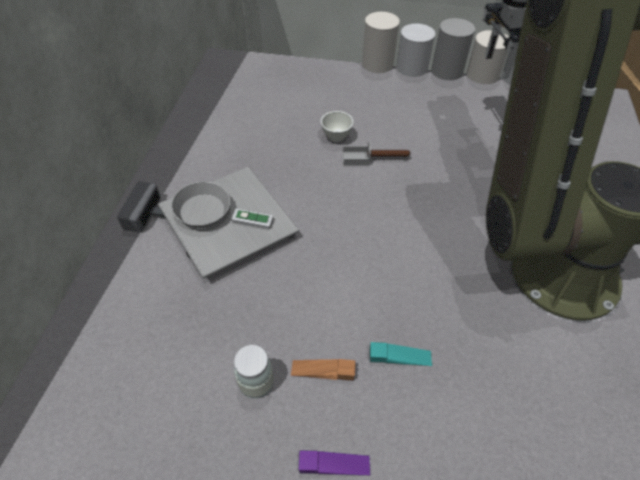

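View pics/top0.png

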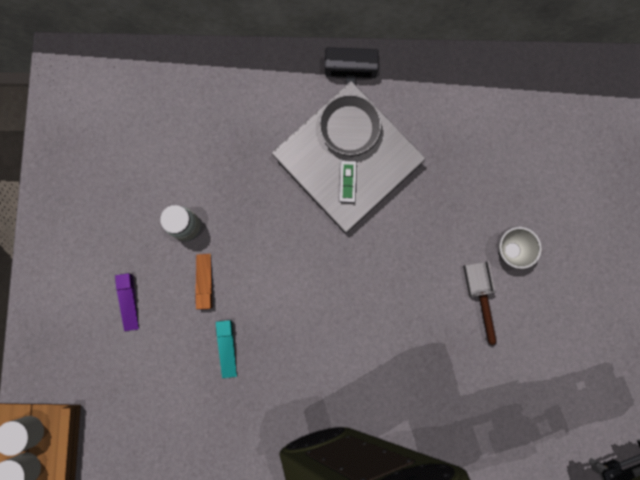

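```bash
cat > h.py <<'E'
from cell import *
import numpy as np, cv2
def w(cam,at):
    T=camera_params(cam)["T"]; return T[:3,:3]@np.array(at)+T[:3,3]
def pix(cam,p):
    c=camera_params(cam);T=c["T"]; q=T[:3,:3].T@(np.array(p)-T[:3,3])
    return np.array([c["fx"]*q[0]/q[2]+c["cx"],c["fy"]*q[1]/q[2]+c["cy"]])
def cloud(cam,d):
    c=camera_params(cam);T=c["T"]
    v,u=np.mgrid[:480,:640]
    P=np.stack([(u-c["cx"])/c["fx"]*d,(v-c["cy"])/c["fy"]*d,d],-1)
    return P@T[:3,:3].T+T[:3,3]
def onplane(cam,u,v,z):
    c=camera_params(cam);T=c["T"]
    r=T[:3,:3]@np.array([(u-c["cx"])/c["fx"],(v-c["cy"])/c["fy"],1])
    return T[:3,3]+r*(z-T[2,3])/r[2]
E
python3 - <<'E'
from h import *
for c in ("side","top"):
    for n in ("scale","near_corner","foot_top","vial","shim","shim_tip"):
        for r in place_of(c,n):
            p=w(c,r["at"]); print(c,n,round(r["conf"],2),p.round(1),pix(c,p).round())
print(read_state()["clock"])
E
```

```text
side scale 0.92 [663.2  11.2  -4. ] [292. 240.]
side scale 0.21 [589.7 345.2   2.6] [292. 367.]
side near_corner 0.76 [642.9  12.1  36.6] [299. 231.]
side foot_top 0.97 [666.5   7.4  38.9] [290. 228.]
side vial 0.76 [758.1   5.7  58.6] [253. 217.]
side shim 0.93 [519.9 522.3  -3. ] [309. 464.]
side shim 0.9 [478.6 328.6   0.9] [346. 369.]
side shim 0.62 [417.4 287.3   1.6] [377. 356.]
side shim_tip 0.81 [ 4.117e+02  5.026e+02 -4.000e-01] [368. 464.]
side shim_tip 0.78 [304.  268.9  -1.5] [431. 358.]
side shim_tip 0.67 [594.3 344.7  -1.5] [290. 368.]
top scale 0.74 [665.2   7.9  -1.9] [345. 226.]
top near_corner 0.84 [645.9   9.2  32. ] [345. 232.]
top foot_top 0.7 [667.1   9.5  38.7] [345. 223.]
top vial 0.8 [758.2   6.4  61.7] [347. 182.]
top shim 0.92 [521.3 524.2  -1.5] [126. 282.]
top shim 0.67 [420.4 283.9  -0.6] [226. 327.]
top shim_tip 0.97 [306.1 272.   -4.3] [229. 377.]
top shim_tip 0.83 [413.  507.3  -2.4] [131. 329.]
top shim_tip 0.58 [591.7 346.1  -4.8] [203. 254.]
0.7
```

Three wedge-shaped things show. In the side view they are orange/brown at (325,369), teal at (400,354) and purple at (334,463). The top view has them at (204,282), (227,349) and (127,302). The orange-brown one is probably the wooden shim, so I'll check it in a close crop and measure.

```bash
python3 - <<'E'
from h import *
ps,ds=camera("side"); pt,dt=camera("top")
a=cv2.resize(ps[330:390,280:440],None,fx=4,fy=4,interpolation=cv2.INTER_CUBIC)
b=cv2.resize(pt[245:320,160:250],None,fx=4,fy=4,interpolation=cv2.INTER_CUBIC)
cc=cv2.resize(pt[150:240,300:400],None,fx=3,fy=3,interpolation=cv2.INTER_CUBIC)
im=np.zeros((600,800,3),np.uint8); im[:240,:640]=a; im[250:550,:360]=b; im[250:520,400:700]=cc
cv2.imwrite("pics/crop1.png",im)
# shim by color
for cam,p,d in (("side",ps,ds),("top",pt,dt)):
    hsv=cv2.cvtColor(p,cv2.COLOR_BGR2HSV)
    m=((hsv[...,0]<18)&(hsv[...,1]>110)&(hsv[...,2]>60)).astype(np.uint8)
    n,l,s,c=cv2.connectedComponentsWithStats(m)
    C=cloud(cam,d)
    for i in range(1,n):
        if s[i,4]>100:
            P=C[l==i]; print(cam,s[i],c[i].round(),P.min(0).round(),P.max(0).round(),np.percentile(P[:,2],[5,50,95]).round(1))
            if cam=="top" and 150<c[i][0]<250 or cam=="side" and 280<c[i][0]<360 and c[i][1]>300:
                hi=P[P[:,2]>27]; print(" block top mean",hi.mean(0).round(1),len(hi))
                q=P[:,:2]; mu=q.mean(0); e=np.linalg.svd(q-mu)[2][0]; e*=np.sign(e[0]); t=(q-mu)@e
                n_=np.array([-e[1],e[0]]); s_=(q-mu)@n_
                print(" axis",np.arctan2(e[1],e[0]).round(4),"ends",(mu+e*t.min()).round(1),(mu+e*t.max()).round(1),np.ptp(t),np.ptp(s_))
# plate
    C=cloud(cam,d)
    for nm in ("scale",):
        r=masks_of(cam,nm)
        M=r[0]["region"]; P=C[M&(d>0)]; print(cam,"scale mask",M.sum(),P.min(0).round(),P.max(0).round())
        np.save(f"scale_{cam}.npy",np.c_[np.argwhere(M&(d>0)),P])
print(read_state()["clock"])
E
```

```text
side [372 151  37   4 122] [390. 153.] [ 397. -333.   23.] [498. 748. 984.] [24.7 28.8 34.6]
side [ 292  360   63   19 1005] [325. 368.] [462. 320.  -3.] [590. 748. 984.] [ 5.3 19.2 32. ]
 block top mean [480.4 342.5  41.4] 258
 axis -0.008 ends [460.7 344. ] [590.2 342.9] 129.50402946858 428.3461390904063
side scale mask 10180 [ 648. -173.   -4.] [1094.  186.   91.]
top [196 254  16  56 842] [203. 281.] [448.  56.  -6.] [ 592.  363. 1318.] [ 1.9 17.3 31.3]
 block top mean [479.7 331.6  44.8] 173
 axis 0.1651 ends [404.8 317.7] [592.8 349.1] 190.63491052696608 286.9137508743855
top [483 298  12  44 166] [488. 319.] [ 399. -335.   25.] [ 497. -312.   39.] [27.  30.7 35.1]
top [   0  404   71   76 2651] [ 46. 434.] [77. 56. -3.] [ 448.  790. 1318.] [ 4.5  9.6 55.4]
top scale mask 13324 [ 647. -176.   -6.] [1109.  184.   90.]
0.9
```

View pics/crop1.png

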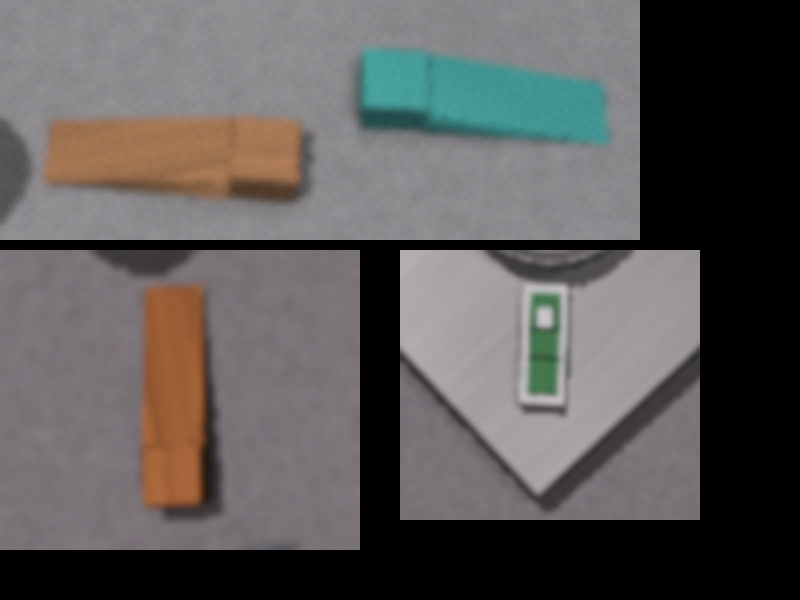

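The crop shows the orange-brown piece has wood grain, with its block at side (345,369) and its tip at (292,369). The teal and purple ones are plain plastic, so I choose the orange one. The bubble is the white patch at the far end of the vial. Next I'll fit the shim and plate poses.

```bash
python3 - <<'E'
from h import *
from scipy.optimize import least_squares
ps,ds=camera("side"); pt,dt=camera("top")
for cam,p,d in (("side",ps,ds),("top",pt,dt)):
    hsv=cv2.cvtColor(p,cv2.COLOR_BGR2HSV)
    m=((hsv[...,0]<18)&(hsv[...,1]>110)&(hsv[...,2]>60)).astype(np.uint8)
    C=cloud(cam,d)
    ok=(m>0)&(d>0)&(C[...,0]>440)&(C[...,0]<610)&(C[...,1]>295)&(C[...,1]<375)
    P=C[ok]
    top=P[P[:,2]>26]
    # top surface fit: rect
    q=P[:,:2].astype(np.float32)
    r=cv2.minAreaRect(q); print(cam,"rect",r)
    mu=q.mean(0); e=np.linalg.svd(q-mu)[2][0]; e*=np.sign(e[0]); t=(q-mu)@e; s=(q-mu)@np.array([-e[1],e[0]])
    print(" yaw",np.arctan2(e[1],e[0]).round(3),"mu",mu.round(1),"t",t.min(),t.max(),"s",s.min(),s.max(), "blocktop",np.median(top,0).round(1),len(top))
    # plate
    A=np.load(f"scale_{cam}.npy"); X=A[:,2:]
    sel=(X[:,2]>25)&(X[:,2]<56)&(X[:,0]<960)
    X=X[sel]
    for _ in range(6):
        c=np.linalg.lstsq(np.c_[X[:,:2]-[800,0],np.ones(len(X))],X[:,2],rcond=None)[0]
        res=X[:,2]-np.c_[X[:,:2]-[800,0],np.ones(len(X))]@c
        X=X[abs(res)<max(2.5*np.median(abs(res)),2)]
    print(" plane",c.round(4),len(X),res.std().round(2))
    hull=cv2.convexHull(X[:,:2].astype(np.float32)); r=cv2.minAreaRect(hull); print(" plate rect",r, cv2.boxPoints(r).round(1).tolist())
    # vial green
    g=((hsv[...,0]>40)&(hsv[...,0]<80)&(hsv[...,1]>90))&(C[...,0]>690)&(C[...,0]<830)&(abs(C[...,1])<60)
    G=C[g]; print(" green",G.mean(0).round(1),len(G))
    q=G[:,:2];mu=q.mean(0);e=np.linalg.svd(q-mu)[2][0];e*=np.sign(e[0]);print(" green yaw",np.arctan2(e[1],e[0]).round(3), np.ptp((q-mu)@e))
print(read_state()["clock"])
E
```

```text
side rect ((526.1724853515625, 340.4124450683594), (127.37891387939453, 34.87489700317383), 4.459848880767822)
 yaw 0.05 mu [522.5 342.4] t -60.150185 67.53516 s -20.207045 16.10991 blocktop [482.1 338.1  30.2] 280
 plane [ 5.55000e-02 -3.80000e-03  4.51102e+01] 5754 1.65
 plate rect ((825.2821044921875, 5.506134033203125), (259.4084167480469, 259.89630126953125), 43.73046112060547) [[641.7000122070312, 9.699999809265137], [821.4000244140625, -178.10000610351562], [1008.7999877929688, 1.2999999523162842], [829.2000122070312, 189.10000610351562]]
 green [748.9   5.1  59.9] 77
 green yaw 0.018 68.74925138047189
top rect ((527.7483520507812, 339.5499267578125), (131.94894409179688, 35.390525817871094), 5.60429048538208)
 yaw 0.101 mu [526.3 338.6] t -64.46103 67.49919 s -16.957619 18.505102 blocktop [479.9 335.   29. ] 188
 plane [ 5.84000e-02 -1.10000e-03  4.37644e+01] 7483 1.88
 plate rect ((827.1740112304688, 3.3221588134765625), (259.4402160644531, 259.7348937988281), 43.82698059082031) [[643.7000122070312, 7.199999809265137], [823.5, -180.1999969482422], [1010.7000122070312, -0.5], [830.7999877929688, 186.8000030517578]]
 green [753.8   5.8  58.3] 161
 green yaw -0.029 72.32976042478309
1.0
```

```bash
python3 - <<'E'
from h import *
from scipy.spatial.transform import Rotation as R
s=read_state(); Rm=R.from_euler('xyz',s["eef_rot"]).as_matrix(); print(Rm.round(3), s["joints"].round(3))
for c in ("side","top"):
  camera(c)
  for n in ("jar","bowl","scoop"):
    for r in place_of(c,n): print(c,n,round(r["conf"],2),w(c,r["at"]).round(1))
print(read_state()["clock"])
E
```

```text
[[ 0.     0.935  0.356]
 [-0.     0.356 -0.935]
 [-1.    -0.     0.   ]] [-1.274  0.3    1.521 -0.     1.321 -0.067]
side jar 0.8 [653.3 388.5  -3.5]
side bowl 0.97 [ 612.1 -396.5    5.2]
side scoop 0.66 [ 452.1 -325.7    3.5]
top jar 0.82 [659.  388.8  -1.1]
top bowl 0.95 [ 612.6 -391.4   -6.1]
top bowl 0.63 [659.  389.1  -2.7]
top scoop 0.71 [ 446.1 -322.4   -1.6]
1.4
```

Call:
{"fn": "play_rows", "kwargs": {
  "motion": [0, 0, 0, 0, 0.02, -0.0245, -1, 0, 0, 0, 0, 0.03, -0.037, -1, 0, 0, 0, 0, 0.03, -0.037, -1, 0, 0, 0, 0, 0.03, -0.037, -1, 0, 0, 0, 0, 0.03, -0.037, -1, 0, 0, 0, 0, 0.03, -0.037, -1, 0, 0, 0, 0, 0.03, -0.037, -1, 0, 0, 0, 0, 0.03, -0.037, -1, 0, 0, 0, 0, 0.03, -0.037, -1, 0, 0, 0, 0, 0.03, -0.037, -1, 0, 0, 0, 0, 0.03, -0.037, -1, 0, 0, 0, 0, 0.03, -0.037, -1, 0, 0, 0, 0, 0.03, -0.037, -1, 0, 0, 0, 0, 0.03, -0.037, -1, 0, 0, 0, 0, 0.03, -0.037, -1, 0, 0, 0, 0, 0.03, -0.037, -1, 0, 0, 0, 0, 0.03, -0.037, -1, 0, 0, 0, 0, 0.02, -0.025, -1]
}}

```text
clock: 3.2
eef_pos: [460.4, 300.2, 177.2]
eef_rot: [1.109, 1.56, -0.104]
wrist_force: [0.4, -0.1, 0.6]
finger_gap: 94.1
```

```bash
cat >> h.py <<'E'
from scipy.spatial.transform import Rotation as R
def plan(pos,yaw):
    s=read_state(); R0=R.from_euler('xyz',s["eef_rot"]).as_matrix()
    Rt=np.array([[0,np.cos(yaw),np.sin(yaw)],[0,np.sin(yaw),-np.cos(yaw)],[-1,0,0]])
    rv=R.from_matrix(R0.T@Rt).as_rotvec()
    d=np.array(pos)-s["eef_pos"]
    print("clk",s["clock"],"pos",s["eef_pos"].round(1),"yaw",np.arctan2(R0[1,1],R0[0,1]).round(4),"j",s["joints"].round(2),"F",s["wrist_force"].round(1))
    print("turn",rv.round(4),"shift in start axes",(R0.T@d/1000).round(4),"shift in target axes",(Rt.T@d/1000).round(4))
E
python3 -c "
from h import *
plan([476,335.6,60],0.09)"
```

```text
clk 3.2 pos [460.4 300.2 177.2] yaw 0.3578 j [ 0.51  0.29  1.53 -0.01  1.31  1.73] F [ 0.4 -0.1  0.6]
turn [ 0.2678  0.0035 -0.0103] shift in start axes [ 0.1173  0.0258 -0.0283] shift in target axes [ 0.1172  0.0187 -0.0339]
```

Call:
{"fn": "play_rows", "kwargs": {
  "motion": [0.09, 0.001, -0.003, 0.01, 0, 0, -1, 0.09, 0.001, -0.003, 0.02, 0, 0, -1, 0.088, 0.001, -0.003, 0.02, 0, 0, -1, 0, 0, 0, 0.02, 0.008, -0.015, -1, 0, 0, 0, 0.02, 0.008, -0.015, -1, 0, 0, 0, 0.02, 0.003, -0.004, -1, 0, 0, 0, 0.007, 0, 0, -1, 0, 0, 0, 0, 0, 0, -1]
}}

```text
clock: 4.0
eef_pos: [477.7, 341.7, 55.3]
eef_rot: [1.653, 1.57, 0.166]
wrist_force: [-0.2, -0.1, 1.0]
finger_gap: 94.3
```

```bash
python3 - <<'E'
from h import *
plan([476,335.6,5],0.09)
p,d=camera("top"); a=p[220:340,130:290]; cv2.imwrite("pics/t2.png",cv2.resize(a,None,fx=4,fy=4))
p,d=camera("side"); a=p[300:420,220:420]; cv2.imwrite("pics/s2.png",cv2.resize(a,None,fx=4,fy=4))
E
```

```text
clk 4.0 pos [477.7 341.7  55.3] yaw 0.0835 j [ 0.56  0.5   1.53 -0.    1.11  2.05] F [-0.2 -0.1  1. ]
turn [-0.0065 -0.0001 -0.0013] shift in start axes [ 0.0503 -0.0023  0.006 ] shift in target axes [ 0.0503 -0.0023  0.006 ]
```

View pics/t2.png

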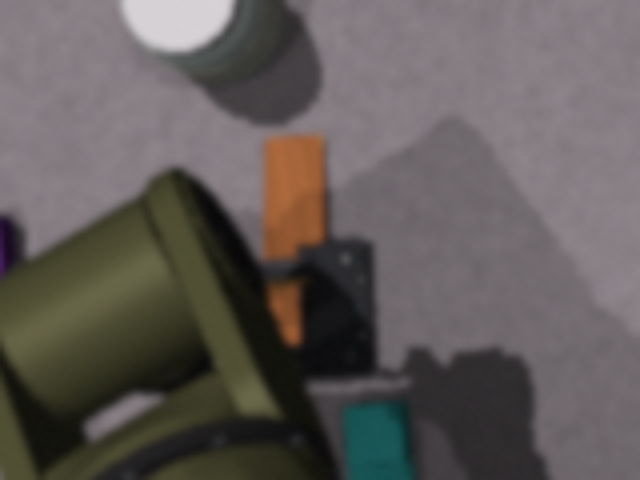

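View pics/s2.png

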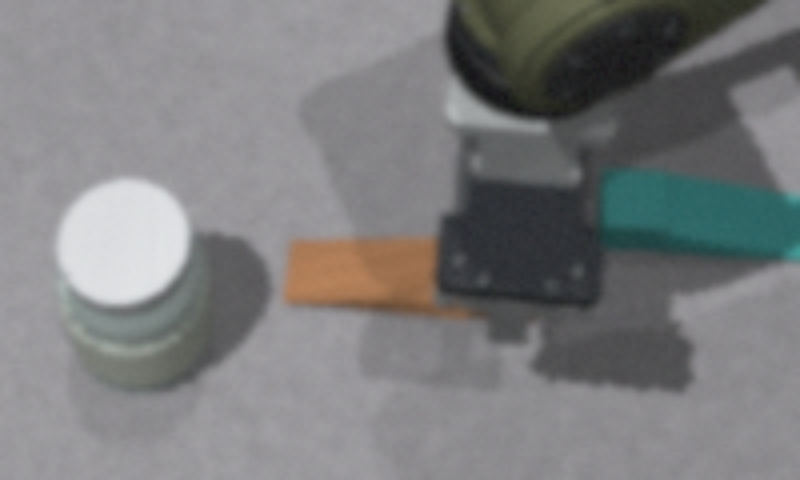

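The gripper straddles the wooden block: the block is under the palm at about top crop (300,290), and one finger shows in front of it at side crop (508,330). Next I'll descend and close.

Call:
{"fn": "play_rows", "kwargs": {
  "motion": [-0.006, 0, -0.001, 0.012, -0.001, 0.003, -1, 0, 0, 0, 0.014, -0.001, 0.002, -1, 0, 0, 0, 0.012, 0, 0, -1, 0, 0, 0, 0.006, 0, 0, -1, 0, 0, 0, 0, 0, 0, -1]
}}

```text
clock: 4.6
eef_pos: [477.3, 336.0, 11.0]
eef_rot: [2.028, 1.566, 0.546]
wrist_force: [0.8, -0.3, 0.3]
finger_gap: 94.0
```

```bash
python3 - <<'E'
from h import *
plan([476,335.6,5],0.09)
E
```

```text
clk 4.6 pos [477.3 336.   11. ] yaw 0.0891 j [ 0.55  0.55  1.57 -0.    1.01  2.03] F [ 0.8 -0.3  0.3]
turn [-0.0009 -0.0023 -0.0047] shift in start axes [ 0.006  -0.0014  0.0003] shift in target axes [ 0.006  -0.0013  0.0003]
```

Now I'll lower the last few mm, then close with a moderate force.

Call:
{"fn": "play_rows", "kwargs": {
  "motion": [0, -0.002, -0.004, 0.005, -0.001, 0, -1, 0, 0, 0, 0, 0, 0, -1, 0, 0, 0, 0, 0, 0, 0.3, 0, 0, 0, 0, 0, 0, 1, 0, 0, 0, 0, 0, 0, 1, 0, 0, 0, 0, 0, 0, 1, 0, 0, 0, 0, 0, 0, 1, 0, 0, 0, 0, 0, 0, 1],
  "newtons": 40
}}

```text
clock: 5.4
eef_pos: [476.9, 336.5, 6.8]
eef_rot: [2.017, 1.568, 0.535]
wrist_force: [0.0, -0.3, -0.0]
finger_gap: 49.7
```

```bash
python3 - <<'E'
from h import *
plan([476,335.6,25],0.09)
E
```

```text
clk 5.4 pos [476.9 336.5   6.8] yaw 0.0892 j [ 0.55  0.56  1.57 -0.    1.01  2.03] F [ 0.  -0.3 -0. ]
turn [-0.0008 -0.001  -0.0021] shift in start axes [-0.0182 -0.001   0.0008] shift in target axes [-0.0182 -0.001   0.0008]
```

Call:
{"fn": "play_rows", "kwargs": {
  "motion": [0, 0, 0, 0, 0, 0, 1, 0, 0, 0, 0, 0, 0, 1, 0, 0, 0, 0, 0, 0, 1, 0, 0, 0, 0, 0, 0, 1]
}}

```text
clock: 5.8
eef_pos: [477.0, 336.5, 6.9]
eef_rot: [2.02, 1.568, 0.538]
wrist_force: [-0.3, 0.9, 0.1]
finger_gap: 17.4
```

The gap of 17.4 mm is less than the 34 mm block, so something is wrong. I'll look before moving again.

```bash
python3 - <<'E'
from h import *
p,d=camera("top"); a=p[220:340,130:290]; a=cv2.resize(a,(440,330))
p,d=camera("side"); b=p[300:420,220:420]; b=cv2.resize(b,(800,480))
im=np.zeros((600,800,3),np.uint8); im[:270,:360]=cv2.resize(a,(360,270)); im[272:,:547]=cv2.resize(b,(547,328)); cv2.imwrite("pics/3.png",im)
plan([476,335.6,25],0.09); print(read_state()["finger_gap"])
E
```

```text
clk 5.9 pos [476.9 336.5   6.9] yaw 0.0893 j [ 0.55  0.56  1.57 -0.    1.01  2.03] F [0.3 1.  0. ]
turn [-0.0007 -0.0011 -0.0022] shift in start axes [-0.0181 -0.001   0.0008] shift in target axes [-0.0181 -0.001   0.0008]
9.246601382788855
```

View pics/3.png

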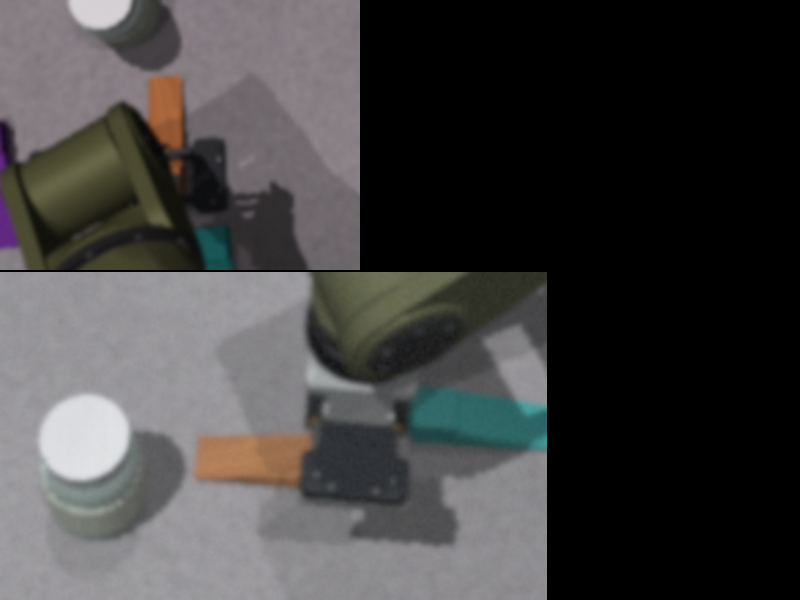

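```bash
python3 - <<'E'
from h import *
s=read_state(); print(s)
for c in("side","top"):
    p,d=camera(c)
    th=0.09; ex=np.array([np.cos(th),np.sin(th),0]); ey=np.array([-np.sin(th),np.cos(th),0]); o=np.array([480,336,0.])
    p=cv2.resize(p,None,fx=4,fy=4,interpolation=cv2.INTER_CUBIC)
    f=lambda q: tuple(int(v) for v in (pix(c,q)*4+1.5))
    for z in (0,30):
        pts=[f(o+ex*a+ey*b+[0,0,z]) for a,b in((-17.5,-17),(17.5,-17),(17.5,17),(-17.5,17))]
        cv2.polylines(p,[np.array(pts)],True,(255,255,0) if z else (255,0,0),1)
    cv2.line(p,f(o+ex*113.5+ey*17),f(o+ex*113.5-ey*17),(0,255,255),1)
    t=s["eef_pos"]; cv2.circle(p,f(t),5,(0,0,255),-1); cv2.circle(p,f(t+[0,0,97]),5,(255,0,255),-1)
    u,v=f(o); p=p[max(v-300,0):v+220,max(u-350,0):u+350]; cv2.imwrite(f"pics/ov_{c}.png",p)
E
```

```text
{'clock': 5.9, 'joints': array([ 5.51722704e-01,  5.59202579e-01,  1.57391668e+00, -1.40397891e-07,
        1.00600912e+00,  2.03326469e+00]), 'qd': array([-0.00029513,  0.00087105, -0.00183688, -0.00227356, -0.00042444,
       -0.00174066]), 'effort': array([ 1.42336263e-03, -6.19279075e+01, -2.98323977e+01, -1.58996828e-02,
       -7.97594665e-02,  3.48877995e-05]), 'eef_pos': array([476.94680622, 336.52699009,   6.86301221]), 'eef_rot': array([2.03321649, 1.56833205, 0.55167458]), 'wrist_force': array([0.34191979, 0.96387282, 0.01156587]), 'moment': array([-0.03304241,  0.00094561,  0.00817139]), 'finger_gap': 9.246601382788855}
```

View pics/ov_side.png

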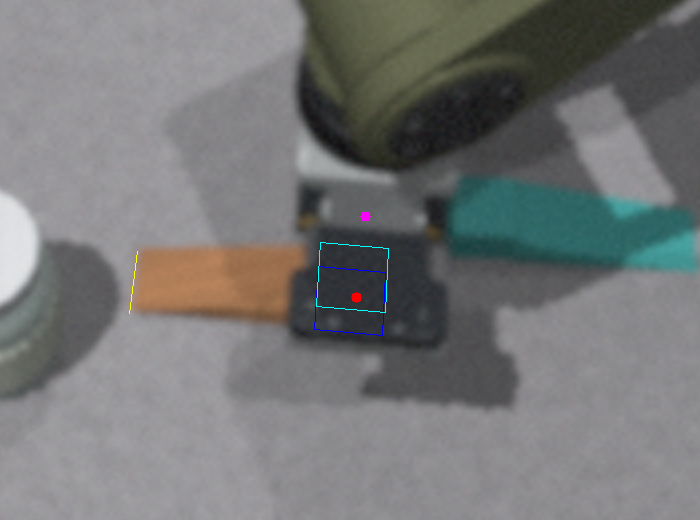

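View pics/ov_top.png

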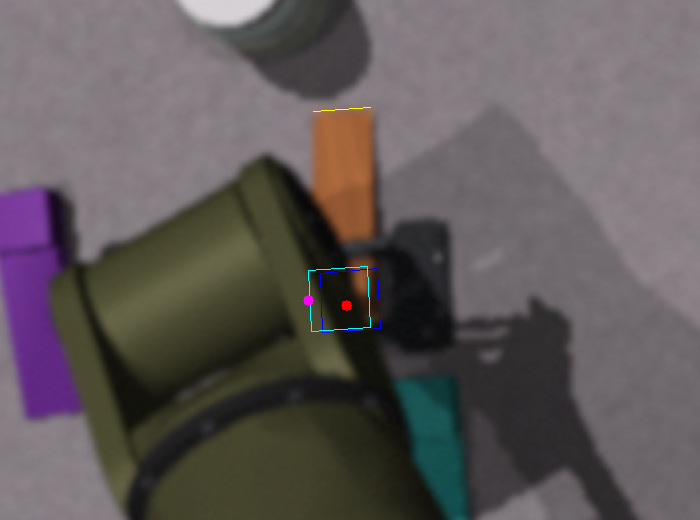

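Call:
{"fn": "play_rows", "kwargs": {
  "motion": [0, 0, 0, 0, 0, 0, 1, 0, 0, 0, 0, 0, 0, 1]
}}

```text
clock: 6.2
eef_pos: [477.0, 336.5, 6.9]
eef_rot: [2.015, 1.568, 0.533]
wrist_force: [-0.1, -0.6, 0.5]
finger_gap: 0.3
```

```bash
python3 - <<'E'
from h import *
C={};I={}
for c in("side","top"):
    p,d=camera(c); C[c]=cloud(c,d); C[c][d==0]=np.nan; I[c]=p
s=read_state(); print(s["eef_pos"],s["finger_gap"])
for c in C:
    X=C[c].reshape(-1,3); ok=(abs(X[:,0]-477)<45)&(abs(X[:,1]-336)<100)
    X=X[ok]; g=I[c].reshape(-1,3)[ok]
    dark=(g.max(1)<75); X=X[dark]
    print(c,len(X)); 
    h,e=np.histogram(X[:,2],bins=np.arange(-10,250,10)); print(dict(zip(e[:-1].astype(int).tolist(),h.tolist())))
    for z0 in range(0,200,20):
        q=X[(X[:,2]>=z0)&(X[:,2]<z0+20)]
        if len(q): print(z0,q.min(0).round(),q.max(0).round(),len(q))
E
```

```text
[476.93854064 336.51367165   6.85239195] 0.3362453236599005
side 2902
{-10: 5, 0: 15, 10: 7, 20: 3, 30: 0, 40: 0, 50: 0, 60: 0, 70: 0, 80: 0, 90: 0, 100: 0, 110: 0, 120: 0, 130: 0, 140: 6, 150: 86, 160: 38, 170: 885, 180: 65, 190: 0, 200: 0, 210: 2, 220: 35, 230: 120}
0 [432. 271.   0.] [441. 363.  19.] 22
20 [434. 281.  20.] [435. 291.  22.] 3
140 [441. 347. 141.] [506. 425. 160.] 92
160 [435. 349. 160.] [504. 427. 180.] 923
180 [435. 364. 180.] [502. 427. 188.] 65
top 3228
{-10: 245, 0: 175, 10: 14, 20: 31, 30: 6, 40: 0, 50: 0, 60: 0, 70: 0, 80: 0, 90: 0, 100: 0, 110: 0, 120: 0, 130: 0, 140: 13, 150: 13, 160: 22, 170: 533, 180: 14, 190: 0, 200: 0, 210: 0, 220: 0, 230: 0}
0 [433. 236.   0.] [520. 410.  19.] 189
20 [432. 270.  20.] [494. 323.  34.] 37
140 [451. 247. 146.] [509. 309. 159.] 26
160 [450. 246. 161.] [516. 426. 180.] 555
180 [453. 248. 180.] [513. 289. 183.] 14
```

```bash
python3 - <<'E'
from h import *
for y in (385,389,395,401):
  for z in (40,55,75,90,110): print(y,z,pix("side",[477.7,y,z]).round(1))
E
```

```text
385 40 [343.3 388.5]
385 55 [343.7 385.6]
385 75 [344.1 381.6]
385 90 [344.4 378.6]
385 110 [344.9 374.3]
389 40 [343.  390.5]
389 55 [343.4 387.6]
389 75 [343.8 383.6]
389 90 [344.1 380.6]
389 110 [344.6 376.4]
395 40 [342.6 393.5]
395 55 [342.9 390.6]
395 75 [343.3 386.7]
395 90 [343.7 383.7]
395 110 [344.1 379.5]
401 40 [342.1 396.5]
401 55 [342.4 393.6]
401 75 [342.9 389.8]
401 90 [343.2 386.8]
401 110 [343.7 382.6]
```

```bash
python3 - <<'E'
from h import *
p=cv2.imread("pics/s2.png"); cv2.imwrite("pics/s2b.png",cv2.resize(p[120:420,380:660],None,fx=2,fy=2))
E
```

```text
(no output)
```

View pics/s2b.png

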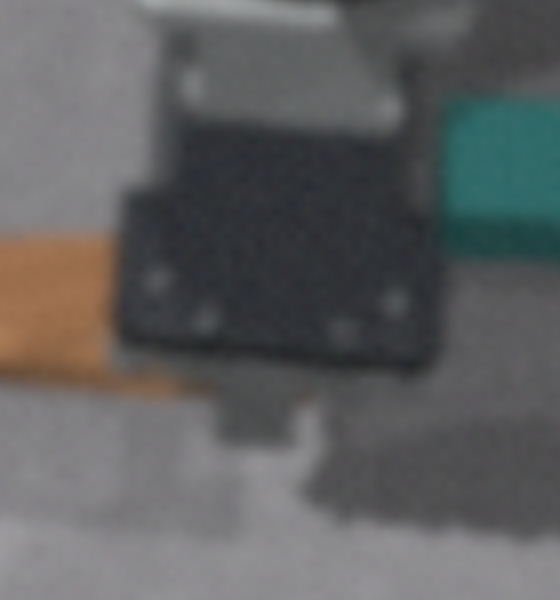

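The fingers shut fully without touching the block, and the depth picture puts the gripper body higher than the state says. I'll lift clear and turn 90° so that the fingertips are visible.

Call:
{"fn": "play_rows", "kwargs": {
  "motion": [0, 0, 0, -0.03, 0, 0, 1, 0, 0, 0, -0.04, 0, 0, 1, -0.145, 0, 0, 0, 0, 0, 1, -0.145, 0, 0, 0, 0, 0, 1, -0.145, 0, 0, 0, 0, 0, 1, -0.145, 0, 0, 0, 0, 0, 1, -0.145, 0, 0, 0, 0, 0, 1, -0.145, 0, 0, 0, 0, 0, 1, -0.145, 0, 0, 0, 0, 0, 1, -0.145, 0, 0, 0, 0, 0, 1, -0.145, 0, 0, 0, 0, 0, 1, -0.145, 0, 0, 0, 0, 0, 1, 0, 0, 0, 0, 0, 0, 1]
}}

```text
clock: 7.6
eef_pos: [476.7, 336.3, 80.0]
eef_rot: [0.519, 1.568, 0.537]
wrist_force: [0.8, -0.4, 0.5]
finger_gap: 0.6
```

```bash
python3 - <<'E'
from h import *
plan([476,335.6,5],0.09)
s=read_state()
for c in("side","top"):
    p,d=camera(c); P=cloud(c,d); P[d==0]=np.nan
    t=s["eef_pos"]
    q=cv2.resize(p,None,fx=4,fy=4,interpolation=cv2.INTER_CUBIC)
    f=lambda q: tuple(int(v) for v in (pix(c,q)*4+1.5))
    cv2.circle(q,f(t),4,(0,0,255),-1); cv2.circle(q,f(t+[0,0,97]),4,(255,0,255),-1)
    u,v=f(t); q=q[max(v-300,0):v+220,max(u-350,0):u+350]; cv2.imwrite(f"pics/ov2_{c}.png",q)
    if c=="side":
        u,v=(pix(c,t)).round().astype(int); print(u,v)
        for r in range(v-24,v+14,2): print(r,[tuple(int(k) if k==k else -1 for k in P[r,cc]) for cc in range(u-4,u+5,4)])
E
```

```text
clk 7.6 pos [476.7 336.3  80. ] yaw 1.5885 j [ 0.55  0.46  1.53 -0.    1.15  0.53] F [ 0.8 -0.4  0.5]
turn [ 1.4985e+00  9.0000e-04 -2.7000e-03] shift in start axes [ 0.075  -0.0008 -0.0009] shift in target axes [ 0.075  -0.0007  0.0006]
348 357
333 [(487, 365, 233), (481, 363, 231), (474, 359, 227)]
335 [(487, 368, 233), (480, 367, 232), (474, 363, 228)]
337 [(486, 369, 227), (480, 368, 228), (473, 365, 223)]
339 [(486, 368, 218), (479, 369, 222), (473, 368, 222)]
341 [(487, 345, 164), (479, 370, 216), (472, 369, 216)]
343 [(487, 346, 158), (479, 346, 160), (472, 344, 159)]
345 [(486, 347, 151), (479, 345, 149), (472, 343, 149)]
347 [(486, 345, 139), (479, 346, 143), (471, 344, 143)]
349 [(486, 345, 132), (478, 345, 133), (471, 345, 136)]
351 [(485, 345, 122), (478, 346, 126), (470, 346, 130)]
353 [(488, 293, 1), (477, 346, 118), (470, 346, 121)]
355 [(487, 298, 2), (479, 297, 2), (470, 293, 0)]
357 [(486, 302, 0), (478, 300, 0), (470, 299, 2)]
359 [(485, 319, 28), (477, 303, -1), (469, 303, 0)]
361 [(484, 324, 31), (476, 322, 30), (468, 321, 30)]
363 [(484, 327, 28), (476, 325, 28), (468, 326, 32)]
365 [(483, 332, 29), (475, 331, 30), (467, 329, 30)]
367 [(483, 336, 29), (474, 336, 33), (467, 334, 32)]
369 [(482, 339, 27), (474, 340, 31), (466, 338, 31)]
```

View pics/ov2_side.png

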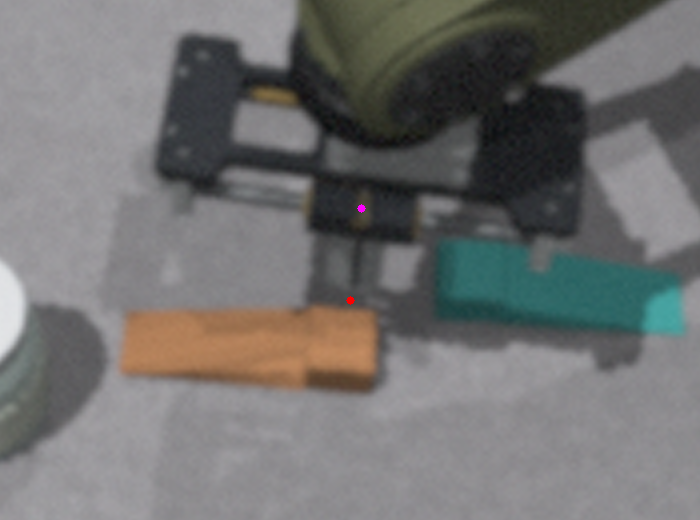

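The side view settles it. The shut fingertips are at about row 354, which is z≈113 where the state says 80, so the real tips are about 33 mm above the reported TCP. The fingers closed above the block, and the shim hasn't moved. I'll check that height on more columns and refit the shim pose by silhouette.

```bash
cat >> h.py <<'E'
from scipy.optimize import minimize
def shim_masks(cam,x,y,yaw,z=0,S=4):
    c,s=np.cos(yaw),np.sin(yaw); M=np.zeros((480*S,640*S),np.uint8)
    B=[(a,b,h) for a in(-17.5,17.5) for b in(-17,17) for h in(0,30)]
    W=[(17.5,b,h) for b in(-17,17) for h in(0,26)]+[(113.5,b,h) for b in(-17,17) for h in(0,2)]
    for V in(B,W):
        pts=np.array([(pix(cam,[x+c*a-s*b,y+s*a+c*b,z+h])+.5)*S-.5 for a,b,h in V])
        cv2.fillConvexPoly(M,cv2.convexHull(pts.astype(np.float32)).round().astype(np.int32),1)
    return cv2.resize(M.astype(np.float32),(640,480),interpolation=cv2.INTER_AREA)
def woodmask(p):
    h=cv2.cvtColor(p,cv2.COLOR_BGR2HSV); return ((h[...,0]<18)&(h[...,1]>100)&(h[...,2]>50)).astype(np.float32)
def fit_shim(imgs,x0,win=60,dz=0):
    obs={}
    for c,p in imgs.items():
        m=woodmask(p); a=shim_masks(c,*x0); roi=cv2.dilate((a>0).astype(np.uint8),np.ones((15,15)))
        obs[c]=(m*roi,roi)
    f=lambda v:sum(np.abs(shim_masks(c,v[0],v[1],v[2]/100,dz)-o[0])[o[1]>0].sum() for c,o in obs.items())
    v0=[x0[0],x0[1],x0[2]*100]
    r=minimize(f,v0,method="Nelder-Mead",options=dict(initial_simplex=[v0,[v0[0]+5,v0[1],v0[2]],[v0[0],v0[1]+5,v0[2]],[v0[0],v0[1],v0[2]+6]],xatol=.1,fatol=.5))
    return r.x*[1,1,.01],r.fun,{c:o[0].sum() for c,o in obs.items()}
E
python3 - <<'E'
from h import *
p,d=camera("side"); P=cloud("side",d); 
x=[480,336,.09]
print("side",fit_shim({"side":p},x))
# initial top picture
t0=cv2.imread("pics/top0.png"); s0=cv2.imread("pics/side0.png")
print("side0",fit_shim({"side":s0},x)); print("top0",fit_shim({"top":t0},x)); print("both",fit_shim({"side":s0,"top":t0},x))
# finger tip columns
for cc in range(338,362,2):
    col=P[335:365,cc]; k=[i for i in range(30) if 335<col[i][1]<360 and 100<col[i][2]<175]
    if k: print(cc,335+k[-1],col[k[-1]].round(1))
E
```

```text
side (array([4.79286555e+02, 3.33924057e+02, 1.02509920e-01]), np.float64(166.875), {'side': np.float32(1066.0)})
side0 (array([4.78430588e+02, 3.32226370e+02, 1.26560571e-01]), np.float64(181.0), {'side': np.float32(1055.0)})
top0 (array([4.79812901e+02, 3.35059784e+02, 9.82965297e-02]), np.float64(66.25), {'top': np.float32(853.0)})Traceback (most recent call last):
  File "<stdin>", line 7, in <module>
  File "h.py", line 43, in fit_shim
    r=minimize(f,v0,method="Nelder-Mead",options=dict(initial_simplex=[v0,[v0[0]+5,v0[1],v0[2]],[v0[0],v0[1]+5,v0[2]],[v0[0],v0[1],v0[2]+6]],xatol=.1,fatol=.5))
    res = _minimize_neldermead(fun, x0, args, callback, bounds=bounds,
                               **options)
    fxcc = func(xcc)
    fx = function(np.copy(x), *(wrapper_args + args))
  File "h.py", line 41, in <lambda>
    f=lambda v:sum(np.abs(shim_masks(c,v[0],v[1],v[2]/100,dz)-o[0])[o[1]>0].sum() for c,o in obs.items())
               ~~~^^^^^^^^^^^^^^^^^^^^^^^^^^^^^^^^^^^^^^^^^^^^^^^^^^^^^^^^^^^^^^^^^^^^^^^^^^^^^^^^^^^^^^^
  File "h.py", line 41, in <genexpr>
    f=lambda v:sum(np.abs(shim_masks(c,v[0],v[1],v[2]/100,dz)-o[0])[o[1]>0].sum() for c,o in obs.items())
                          ~~~~~~~~~~^^^^^^^^^^^^^^^^^^^^^^^^^
  File "h.py", line 31, in shim_masks
    pts=np.array([(pix(cam,[x+c*a-s*b,y+s*a+c*b,z+h])+.5)*S-.5 for a,b,h in V])
                   ~~~^^^^^^^^^^^^^^^^^^^^^^^^^^^^^^^
  File "h.py", line 6, in pix
    c=camera_params(cam);T=c["T"]; q=T[:3,:3].T@(np.array(p)-T[:3,3])
ValueError: time passes only in moves, steps and waits
```

```bash
python3 - <<'E'
s=open('h.py').read()
s=s.replace("def w(cam","_cp=camera_params\n_cache={}\ndef camera_params(n):\n    if n not in _cache: _cache[n]=_cp(n)\n    return _cache[n]\ndef w(cam",1)
open('h.py','w').write(s)
E
python3 - <<'E'
from h import *
p,d=camera("side"); P=cloud("side",d); print(read_state()["clock"])
for cc in range(338,362,2):
    col=P[335:365,cc]; k=[i for i in range(30) if 335<col[i][1]<360 and 100<col[i][2]<175]
    if k: print(cc,335+k[-1],col[k[-1]].round(1))
q=cv2.resize(p[330:372,330:372],None,fx=14,fy=14,interpolation=cv2.INTER_CUBIC); cv2.imwrite("pics/tip.png",q)
E
```

```text
7.8
344 352 [485.6 345.1 117.5]
346 353 [481.6 345.8 116.2]
348 354 [477.7 344.9 111.3]
350 354 [473.9 346.  115.1]
352 354 [470.2 345.4 115.4]
354 353 [466.8 345.  120.2]
356 351 [463.6 345.2 130.6]
```

View pics/tip.png

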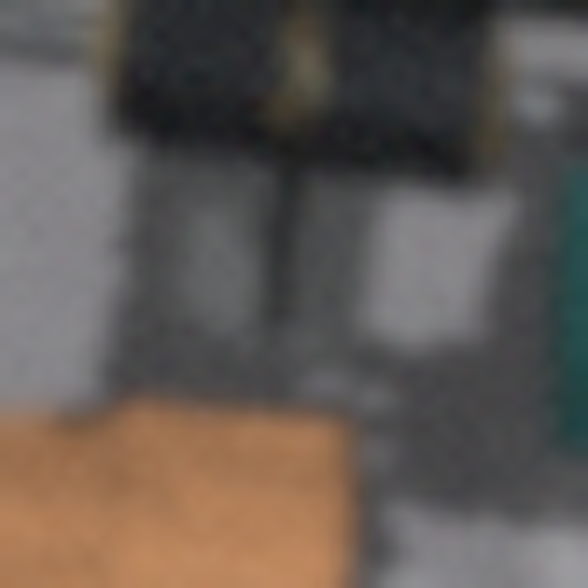

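Call:
{"fn": "play_rows", "kwargs": {
  "motion": [0.149, 0, 0, 0, 0, 0, -1, 0.149, 0, 0, 0, 0, 0, -1, 0.149, 0, 0, 0, 0, 0, -1, 0.149, 0, 0, 0, 0, 0, -1, 0.149, 0, 0, 0, 0, 0, -1, 0.149, 0, 0, 0, 0, 0, -1, 0.149, 0, 0, 0, 0, 0, -1, 0.149, 0, 0, 0, 0, 0, -1, 0.149, 0, 0, 0, 0, 0, -1, 0.149, 0, 0, 0, 0, 0, -1, 0, 0, 0, 0.015, 0, 0, -1, 0, 0, 0, 0.03, 0, 0, -1, 0, 0, 0, 0.015, 0, 0, -1, 0, 0, 0, 0, 0, 0, -1]
}}

```text
clock: 9.2
eef_pos: [476.5, 336.2, 15.6]
eef_rot: [2.042, 1.568, 0.551]
wrist_force: [0.4, 0.9, 0.1]
finger_gap: 93.8
```

```bash
python3 - <<'E'
from h import *
plan([475.7,335,-27],0.10); print(read_state()["finger_gap"])
E
```

```text
clk 9.2 pos [476.5 336.2  15.6] yaw 0.0797 j [ 0.55  0.55  1.57 -0.    1.02  2.04] F [0.4 0.9 0.1]
turn [-0.0203 -0.0012 -0.0025] shift in start axes [ 0.0426 -0.001   0.0012] shift in target axes [ 0.0426 -0.0009  0.0011]
93.77933166402914
```

Call:
{"fn": "play_rows", "kwargs": {
  "motion": [-0.02, -0.001, -0.002, 0.01, 0, 0.001, -1, 0, 0, 0, 0.012, -0.001, 0, -1, 0, 0, 0, 0.01, 0, 0, -1, 0, 0, 0, 0.004, 0, 0, -1, 0, 0, 0, 0, 0, 0, -1]
}}

```text
clock: 9.7
eef_pos: [475.6, 335.1, -23.3]
eef_rot: [1.999, 1.57, 0.534]
wrist_force: [0.5, -0.0, 0.2]
finger_gap: 93.8
```

```bash
python3 - <<'E'
from h import *
plan([475.7,335,-27],0.10)
p,d=camera("side"); cv2.imwrite("pics/s4.png",cv2.resize(p[320:420,270:410],None,fx=5,fy=5,interpolation=cv2.INTER_CUBIC))
E
```

```text
clk 9.7 pos [475.6 335.1 -23.3] yaw 0.1056 j [ 0.55  0.6   1.59 -0.    0.95  2.02] F [ 0.5 -0.   0.2]
turn [ 0.0056 -0.0003 -0.0006] shift in start axes [0.0037 0.0001 0.0001] shift in target axes [0.0037 0.0001 0.0001]
```

View pics/s4.png

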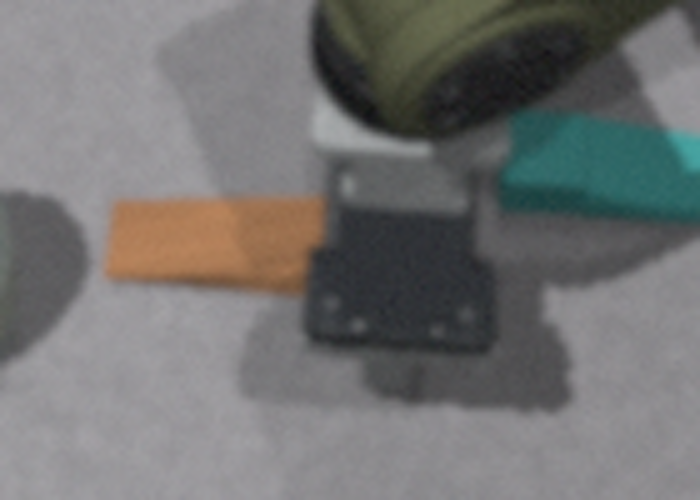

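The reported z is below the bench with no contact force, which confirms the offset. I'll go about 3 mm lower and close.

Call:
{"fn": "play_rows", "kwargs": {
  "motion": [0, 0, 0, 0.003, 0, 0, -1, 0, 0, 0, 0, 0, 0, -1, 0, 0, 0, 0, 0, 0, 1, 0, 0, 0, 0, 0, 0, 1, 0, 0, 0, 0, 0, 0, 1, 0, 0, 0, 0, 0, 0, 1, 0, 0, 0, 0, 0, 0, 1, 0, 0, 0, 0, 0, 0, 1, 0, 0, 0, 0, 0, 0, 1, 0, 0, 0, 0, 0, 0, 1, 0, 0, 0, 0, 0, 0, 1],
  "newtons": 40
}}

```text
clock: 10.85
eef_pos: [476.7, 335.7, -24.4]
eef_rot: [2.012, 1.567, 0.547]
wrist_force: [-0.7, -0.5, -0.4]
finger_gap: 33.7
```

```bash
python3 - <<'E'
from h import *
plan([475.7,335,-27],0.10); print(read_state()["finger_gap"])
E
```

```text
clk 10.85 pos [476.7 335.7 -24.4] yaw 0.1056 j [ 0.55  0.6   1.59 -0.    0.94  2.02] F [-0.7 -0.5 -0.4]
turn [ 0.0057 -0.0017 -0.0036] shift in start axes [ 0.0026 -0.0011  0.0006] shift in target axes [ 0.0026 -0.0011  0.0006]
33.728915897235616
```

The shim is gripped, with the gap at 33.7 mm for a 34 mm block. Next I'll lift it a little and carry it in front of the drooping corner.

Call:
{"fn": "play_rows", "kwargs": {
  "motion": [0, 0, 0, -0.015, 0, 0, 1, 0, 0, 0, -0.02, 0, 0, 1, 0.06, 0, 0, 0, 0, 0, 1, 0.065, 0, 0, 0, 0, 0, 1, 0, 0, 0, 0, 0.003, 0.02, 1, 0, 0, 0, 0, 0.005, 0.036, 1, 0, 0, 0, 0, 0.005, 0.036, 1, 0, 0, 0, 0, 0.005, 0.036, 1, 0, 0, 0, 0, 0.005, 0.036, 1, 0, 0, 0, 0, 0.005, 0.036, 1, 0, 0, 0, 0, 0.005, 0.036, 1, 0, 0, 0, 0, 0.005, 0.036, 1, 0, 0, 0, 0, 0.002, 0.02, 1, 0, 0, 0, 0, 0, 0, 1]
}}

```text
clock: 12.25
eef_pos: [513.1, 33.3, 25.4]
eef_rot: [1.931, 1.556, 0.338]
wrist_force: [1.2, 0.1, -0.8]
finger_gap: 33.5
```

```bash
python3 - <<'E'
from h import *
plan([515.2,11.3,10],-0.0215); print(read_state()["finger_gap"])
I={}
for c in("side","top"): I[c],_=camera(c)
im=np.hstack([cv2.resize(I["side"][170:300,220:400],(400,289)),cv2.resize(I["top"][150:330,260:440],(400,400))[:289]]) if 0 else None
cv2.imwrite("pics/s5.png",cv2.resize(I["side"][170:310,220:410],None,fx=4,fy=4,interpolation=cv2.INTER_CUBIC)); cv2.imwrite("pics/t5.png",cv2.resize(I["top"][150:310,250:430],None,fx=3.5,fy=3.5,interpolation=cv2.INTER_CUBIC))
E
```

```text
clk 12.25 pos [513.1  33.3  25.4] yaw -0.0222 j [-0.01  0.39  1.78  0.01  0.96  1.58] F [ 1.2  0.1 -0.8]
turn [-0.0006 -0.0052 -0.0139] shift in start axes [0.0154 0.0024 0.022 ] shift in target axes [0.0154 0.0026 0.022 ]
33.463954078041574
```

View pics/s5.png

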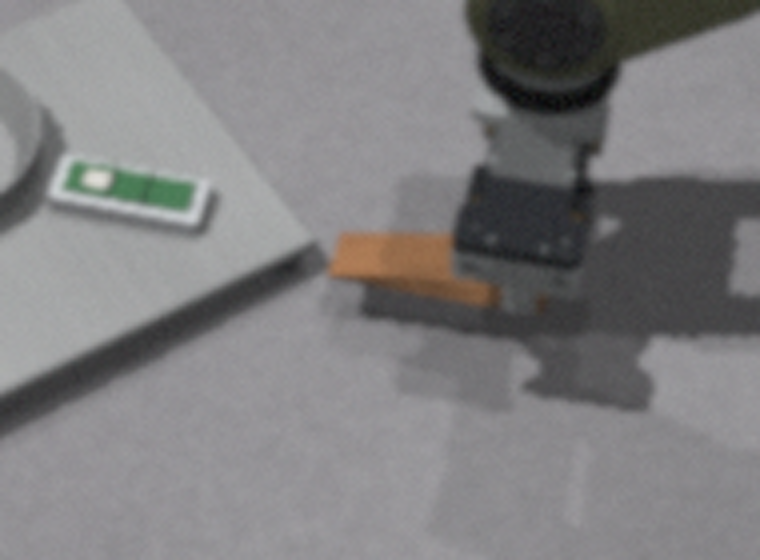

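View pics/t5.png

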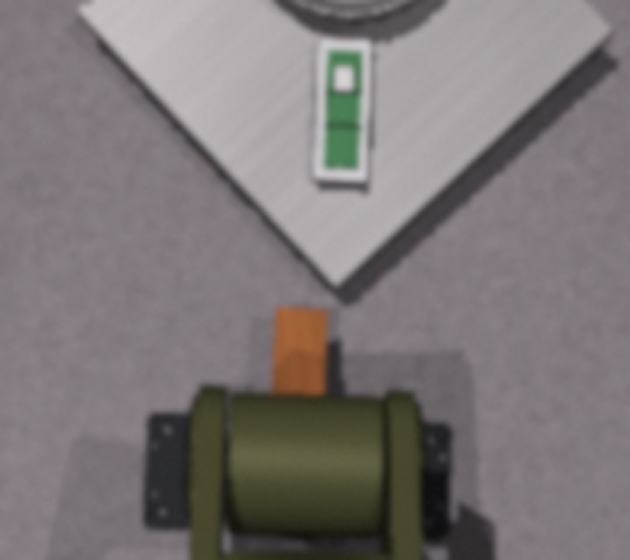

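Call:
{"fn": "play_rows", "kwargs": {
  "motion": [0, -0.0035, -0.01, 0, 0.001, 0.01, 1, 0, 0, 0, 0.01, 0.001, 0.01, 1, 0, 0, 0, 0.015, 0, 0.002, 1, 0, 0, 0, 0.012, 0, 0, 1, 0, 0, 0, 0.005, 0, 0, 1, 0, 0, 0, 0, 0, 0, 1]
}}

```text
clock: 12.95
eef_pos: [514.5, 14.5, -19.8]
eef_rot: [2.26, 1.568, 0.674]
wrist_force: [0.0, -0.1, -1.4]
finger_gap: 33.5
```

```bash
python3 - <<'E'
from h import *
plan([515.2,11.3,-24.4],-0.0215); print(read_state()["finger_gap"])
I={};D={}
for c in("side","top"): I[c],D[c]=camera(c)
P=cloud("side",D["side"]); m=woodmask(I["side"])>0; m[:230]=0;m[300:]=0;m[:,:280]=0
q=P[m]; q=q[np.isfinite(q).all(1)&(q[:,0]<700)&(q[:,0]>450)&(q[:,2]<100)]; 
for x0 in range(500,650,15):
    k=q[(q[:,0]>=x0)&(q[:,0]<x0+15)]; 
    if len(k)>3: print(x0+7,len(k),np.percentile(k[:,2],[10,50,90]).round(1),np.percentile(k[:,1],[5,50,95]).round(1))
cv2.imwrite("pics/s6.png",cv2.resize(I["side"][200:290,260:390],None,fx=6,fy=6,interpolation=cv2.INTER_CUBIC)); cv2.imwrite("pics/t6.png",cv2.resize(I["top"][150:310,250:430],None,fx=3.5,fy=3.5,interpolation=cv2.INTER_CUBIC))
E
```

```text
clk 12.95 pos [514.5  14.5 -19.8] yaw -0.0153 j [-0.04  0.48  1.79  0.    0.88  1.54] F [ 0.  -0.1 -1.4]
turn [ 0.0062 -0.0018 -0.0022] shift in start axes [0.0046 0.0007 0.0031] shift in target axes [0.0046 0.0007 0.0031]
33.48438484989112
537 18 [ 6.  15.1 19. ] [27.6 29.9 32.4]
552 19 [ 9.4 13.4 21.6] [27.8 29.5 32.1]
567 78 [13.4 22.3 25.2] [ 0.6 20.8 30.5]
582 73 [13.9 18.8 21.1] [-0.3 17.6 29.7]
597 62 [11.7 15.2 17.9] [ 0.  15.6 28.2]
612 63 [ 8.1 11.1 14. ] [-1.6 13.8 28.4]
627 32 [ 6.9  8.5 11.5] [-0.1 13.1 27.2]
```

View pics/s6.png

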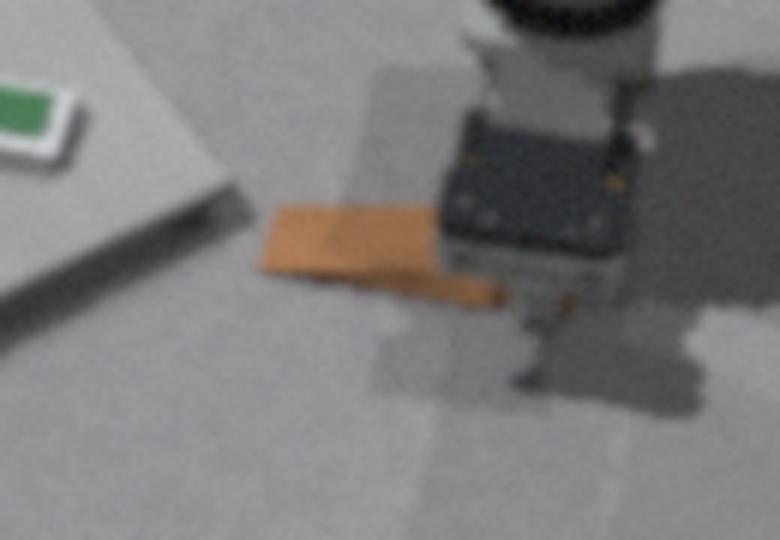

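View pics/t6.png

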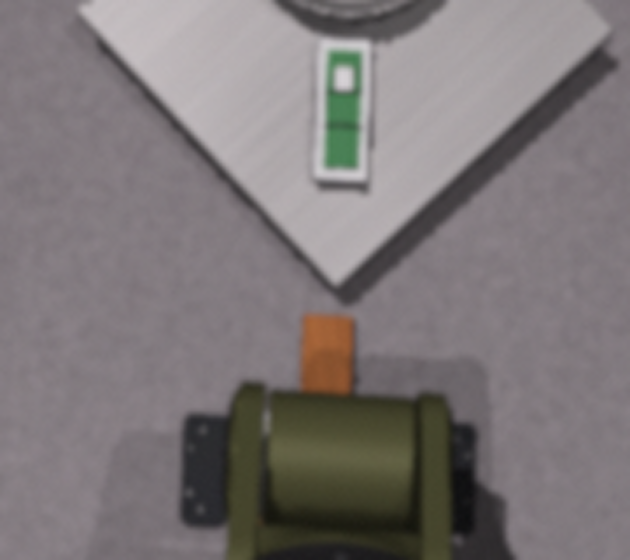

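Call:
{"fn": "play_rows", "kwargs": {
  "motion": [0.006, 0, 0, 0.001, 0.0005, 0.003, 1, 0, 0, 0, 0.0015, 0, 0, 1, 0, 0, 0, 0.001, 0, 0, 1, 0, 0, 0, 0, 0, 0, 1]
}}

```text
clock: 13.45
eef_pos: [516.5, 11.3, -21.3]
eef_rot: [1.848, 1.565, 0.256]
wrist_force: [0.6, 0.6, -0.6]
finger_gap: 33.5
```

```bash
python3 - <<'E'
from h import *
plan([515.2,11.3,-24.4],-0.0215)
E
```

```text
clk 13.45 pos [516.5  11.3 -21.3] yaw -0.0215 j [-0.05  0.48  1.79  0.    0.87  1.54] F [ 0.6  0.6 -0.6]
turn [ 0.     -0.0017 -0.006 ] shift in start axes [ 0.0031 -0.0013  0.    ] shift in target axes [ 0.0031 -0.0013  0.    ]
```

Call:
{"fn": "play_rows", "kwargs": {
  "motion": [0, 0, -0.002, 0.0025, 0, 0, 1, 0, 0, 0, 0.001, 0, 0, 1, 0, 0, 0, 0, 0, 0, 1]
}}

```text
clock: 13.75
eef_pos: [516.6, 11.3, -24.5]
eef_rot: [1.951, 1.566, 0.359]
wrist_force: [-0.7, -0.1, 1.8]
finger_gap: 33.7
```

```bash
python3 - <<'E'
from h import *
plan([515.2,11.3,-24.4],-0.0215)
E
```

```text
clk 13.75 pos [516.6  11.3 -24.5] yaw -0.0214 j [-0.05  0.49  1.78  0.    0.87  1.54] F [-0.7 -0.1  1.8]
turn [ 0.0001 -0.0017 -0.0041] shift in start axes [-0.0001 -0.0014  0.0001] shift in target axes [-0.0001 -0.0014  0.0001]
```

The shim has just touched the bench (Fz about +2 N). I'll open briefly so it settles flat, then regrip.

Call:
{"fn": "play_rows", "kwargs": {
  "motion": [0, 0, 0, 0, 0, 0, 0, 0, 0, 0, 0, 0, 0, 0, 0, 0, 0, 0, 0, 0, 0, 0, 0, 0, 0, 0, 0, 1, 0, 0, 0, 0, 0, 0, 1, 0, 0, 0, 0, 0, 0, 1, 0, 0, 0, 0, 0, 0, 1, 0, 0, 0, 0, 0, 0, 1],
  "newtons": 50
}}

```text
clock: 14.55
eef_pos: [516.9, 11.4, -24.5]
eef_rot: [1.903, 1.566, 0.311]
wrist_force: [-1.1, 0.5, -0.3]
finger_gap: 34.0
```

```bash
cat >> h.py <<'E'
from scipy.ndimage import gaussian_filter
def bubble(I,D):
    out={}
    for c in I:
        # look at plane at vial height; sample along axis of vial
        hsv=cv2.cvtColor(I[c],cv2.COLOR_BGR2HSV).astype(float)
        yaw=-0.0215; foot=np.array([666.7,8.0]); ex=np.array([np.cos(yaw),np.sin(yaw)]); ey=np.array([-ex[1],ex[0]])
        L=np.arange(40,150,0.5); W=np.arange(-14,14.1,0.5)
        G=np.array([[pix(c,[*(foot+ex*l+ey*k),56+8+ (l-95)*0.0]) for l in L] for k in W]).astype(np.float32)
        S=cv2.remap(I[c],G[...,0],G[...,1],cv2.INTER_CUBIC); out[c]=S
    return out
E
python3 - <<'E'
from h import *
plan([515.2,11.3,-24.4],-0.0215); print(read_state()["finger_gap"])
I={};D={}
for c in("side","top"): I[c],D[c]=camera(c)
o=bubble(I,D); cv2.imwrite("pics/b0.png",cv2.resize(np.vstack([o["side"],o["top"]]),None,fx=3.5,fy=3.5))
P=cloud("side",D["side"]); m=woodmask(I["side"])>0; m[:230]=0;m[300:]=0;m[:,:280]=0
q=P[m]; q=q[np.isfinite(q).all(1)&(q[:,0]<700)&(q[:,0]>450)&(q[:,2]<100)]; 
for x0 in range(560,650,15):
    k=q[(q[:,0]>=x0)&(q[:,0]<x0+15)]; 
    if len(k)>3: print(x0+7,len(k),np.percentile(k[:,2],[10,50,90]).round(1),np.percentile(k[:,1],[5,50,95]).round(1))
E
```

```text
clk 14.55 pos [516.9  11.4 -24.5] yaw -0.0213 j [-0.05  0.49  1.78  0.    0.87  1.54] F [-1.1  0.5 -0.3]
turn [ 0.0002 -0.0017 -0.0048] shift in start axes [-0.0001 -0.0017  0.0001] shift in target axes [-0.0001 -0.0017  0.0001]
33.98110483665487
567 65 [11.  17.9 20.9] [-2.6 17.9 28.6]
582 70 [11.  14.8 17.1] [-3.1 13.  26.3]
597 65 [ 8.  11.5 13.5] [-3.6 12.2 25.8]
612 60 [5.5 7.7 9.9] [-4.8 10.9 25.3]
627 39 [1.7 3.9 6.6] [-4.8  9.3 23.5]
```

View pics/b0.png

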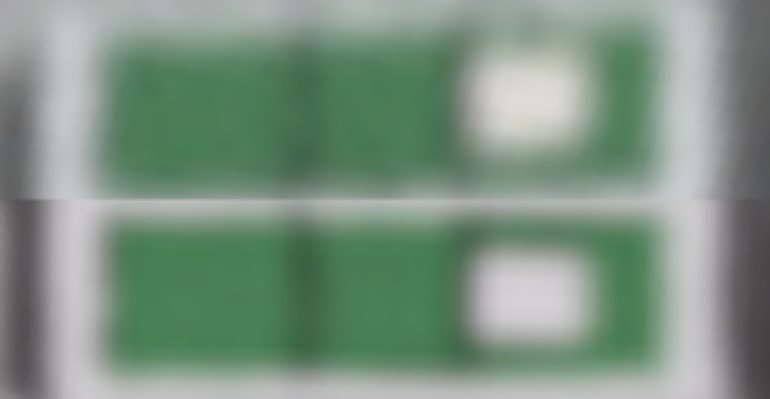

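The shim lies flat: its slope heights match the bench, and its line is within about 1 mm of the foot's axis. The bubble shows past the far mark in both rectified strips. Next I'll slide in gently.

Call:
{"fn": "play_rows", "kwargs": {
  "motion": [0, 0, 0, 0, 0.003, 0, 1, 0, 0, 0, 0, 0.004, 0, 1, 0, 0, 0, 0, 0.004, 0, 1, 0, 0, 0, 0, 0.004, 0, 1, 0, 0, 0, 0, 0.004, 0, 1, 0, 0, 0, 0, 0.003, 0, 1, 0, 0, 0, 0, 0, 0, 1]
}}

```text
clock: 15.35
eef_pos: [541.0, 10.9, -24.5]
eef_rot: [1.917, 1.566, 0.325]
wrist_force: [0.3, 0.0, 1.9]
finger_gap: 34.1
```

```bash
cat >> h.py <<'E'
def meas():
    s=read_state(); R0=R.from_euler('xyz',s["eef_rot"]).as_matrix()
    e=s["eef_pos"]; org=e[:2]+3*np.array([1,-.0215]); 
    print("clk",round(s["clock"],2),"pos",e.round(1),"F",s["wrist_force"].round(1),"gap",round(s["finger_gap"],1),"tip past foot",round(org[0]+113.5-666.7,1), "y err",round(e[1]-(8+(666.7-e[0])*.0215),1))
    plan([e[0],8+(666.7-e[0])*.0215,-24.5],-0.0215)
    I={c:camera(c)[0] for c in("side","top")}
    o=bubble(I,None)
    for c,S in o.items():
        g=S[20:37].astype(float).mean(0)  # 220 samples, BGR
        wh=np.clip(g[:,2]-90,0,None)  # red high in bubble
        L=np.arange(40,150,.5); k=(L>57)&(L<131)
        r=g[:,2].copy(); base=np.median(r[k]); mx=r[k].max(); thr=(base+mx)/2
        idx=np.where(k&(r>thr))[0]; lo,hi=L[idx[0]],L[idx[-1]]
        gr=g[:,1]; 
        i1=[(a+np.argmin(gr[a:b])) for a,b in ((76,96),(121,141))]
        print(c,"bubble",lo,hi,"mid",(lo+hi)/2,"marks",L[i1],"level err towards foot",round(94.5-(lo+hi)/2,2),"base",base.round(),mx.round())
    cv2.imwrite("pics/b_%05d.png"%round(s["clock"]*100),cv2.resize(np.vstack([o["side"],o["top"]]),None,fx=3.5,fy=3.5))
    return I
E
python3 -c "
from h import *
I=meas()"
```

```text
clk 15.35 pos [541.   10.9 -24.5] F [0.3 0.  1.9] gap 34.1 tip past foot -9.2 y err 0.2
clk 15.35 pos [541.   10.9 -24.5] yaw -0.0214 j [-0.05  0.53  1.71  0.    0.89  1.54] F [0.3 0.  1.9]
turn [ 0.0001 -0.0017 -0.0046] shift in start axes [-0.      0.      0.0002] shift in target axes [-0.      0.      0.0002]
side bubble 107.0 124.0 mid 115.5 marks [ 83.5 103. ] level err towards foot -21.0 base 77.0 218.0
top bubble 107.5 124.0 mid 115.75 marks [ 83.5 104.5] level err towards foot -21.25 base 74.0 209.0
```

Call:
{"fn": "play_rows", "kwargs": {
  "motion": [0, 0, 0, 0, 0.003, 0, 1, 0, 0, 0, 0, 0.003, 0, 1, 0, 0, 0, 0, 0.003, 0, 1, 0, 0, 0, 0, 0.003, 0, 1, 0, 0, 0, 0, 0.003, 0, 1, 0, 0, 0, 0, 0.002, 0, 1, 0, 0, 0, 0, 0, 0, 1]
}}

```text
clock: 16.15
eef_pos: [558.8, 10.5, -24.5]
eef_rot: [1.993, 1.567, 0.401]
wrist_force: [-0.8, -0.6, 1.8]
finger_gap: 33.6
```

```bash
python3 -c "
from h import *
I=meas()"
```

```text
clk 16.15 pos [558.8  10.5 -24.5] F [-0.8 -0.6  1.8] gap 33.6 tip past foot 8.6 y err 0.2
clk 16.15 pos [558.8  10.5 -24.5] yaw -0.0214 j [-0.05  0.56  1.66  0.    0.91  1.54] F [-0.8 -0.6  1.8]
turn [ 0.0001 -0.0017 -0.0038] shift in start axes [0.     0.     0.0002] shift in target axes [0.     0.     0.0002]
side bubble 107.0 124.0 mid 115.5 marks [ 83.5 103. ] level err towards foot -21.0 base 78.0 219.0
top bubble 107.5 124.0 mid 115.75 marks [ 83.5 105. ] level err towards foot -21.25 base 75.0 211.0
```

Call:
{"fn": "play_rows", "kwargs": {
  "motion": [0, 0, 0, 0, 0.002, 0, 1, 0, 0, 0, 0, 0.002, 0, 1, 0, 0, 0, 0, 0.002, 0, 1, 0, 0, 0, 0, 0.002, 0, 1, 0, 0, 0, 0, 0.002, 0, 1, 0, 0, 0, 0, 0, 0, 1]
}}

```text
clock: 16.85
eef_pos: [560.1, 10.1, -24.4]
eef_rot: [-1.647, 1.554, 3.043]
wrist_force: [3.1, -0.6, 1.7]
finger_gap: 33.6
```

```bash
python3 -c "
from h import *
I=meas()"
```

```text
clk 16.85 pos [560.1  10.1 -24.4] F [ 3.1 -0.6  1.7] gap 33.6 tip past foot 9.9 y err -0.2
clk 16.85 pos [560.1  10.1 -24.4] yaw -0.022 j [-0.05  0.57  1.64  0.    0.94  1.54] F [ 3.1 -0.6  1.7]
turn [-0.0005 -0.0013  0.0164] shift in start axes [ 0.0001 -0.     -0.0002] shift in target axes [ 0.0001 -0.     -0.0002]
side bubble 106.5 123.0 mid 114.75 marks [ 83.5 102.5] level err towards foot -20.25 base 78.0 219.0
top bubble 107.5 123.0 mid 115.25 marks [ 83.5 104.5] level err towards foot -20.75 base 75.0 211.0
```

Contact. The shim barely advanced on 2 mm rows and the bubble has just started to move. The arm is compliant, so I'll use somewhat larger row steps with a tilt correction and watch the force under load.

Call:
{"fn": "play_rows", "kwargs": {
  "motion": [0, 0, -0.015, 0, 0.003, 0, 1, 0, 0, 0, 0, 0.004, 0, 1]
}}

```text
clock: 17.15
eef_pos: [563.7, 10.0, -24.8]
eef_rot: [-1.601, 1.531, 3.09]
wrist_force: [-19.9, -0.7, 16.9]
finger_gap: 33.4
```

```bash
python3 -c "
from h import *
I=meas()"
```

```text
clk 17.15 pos [563.7  10.  -24.8] F [-19.9  -0.7  16.9] gap 33.4 tip past foot 13.5 y err -0.2
clk 17.15 pos [563.7  10.  -24.8] yaw -0.0218 j [-0.05  0.59  1.61  0.    0.98  1.55] F [-19.9  -0.7  16.9]
turn [-0.0004 -0.0012  0.0401] shift in start axes [-0.0003 -0.     -0.0002] shift in target axes [-0.0003 -0.     -0.0002]
side bubble 104.5 121.5 mid 113.0 marks [ 83.  100.5] level err towards foot -18.5 base 78.0 219.0
top bubble 105.0 121.5 mid 113.25 marks [ 84.  100.5] level err towards foot -18.75 base 75.0 211.0
```

I turned the wrong way for the tilt, since the needed turn is positive about the tool's z. I'll correct that first and then go on.

Call:
{"fn": "play_rows", "kwargs": {
  "motion": [0, 0, 0.03, 0, 0, 0, 1, 0, 0, 0.015, 0, 0, 0, 1]
}}

```text
clock: 17.45
eef_pos: [565.2, 10.0, -24.4]
eef_rot: [1.693, 1.562, 0.1]
wrist_force: [0.8, -0.6, 3.4]
finger_gap: 33.6
```

```bash
python3 -c "
from h import *
I=meas()
cv2.imwrite('pics/s7.png',cv2.resize(I['side'][190:290,240:380],None,fx=5,fy=5,interpolation=cv2.INTER_CUBIC))"
```

```text
clk 17.45 pos [565.2  10.  -24.4] F [ 0.8 -0.6  3.4] gap 33.6 tip past foot 15.0 y err -0.2
clk 17.45 pos [565.2  10.  -24.4] yaw -0.0218 j [-0.05  0.57  1.65  0.    0.92  1.54] F [ 0.8 -0.6  3.4]
turn [-0.0003 -0.0011 -0.0091] shift in start axes [ 0.0001 -0.     -0.0002] shift in target axes [ 0.0001 -0.     -0.0002]
side bubble 98.0 114.5 mid 106.25 marks [ 84.5 100.5] level err towards foot -11.75 base 77.0 213.0
top bubble 98.0 114.5 mid 106.25 marks [ 85.  100.5] level err towards foot -11.75 base 74.0 210.0
```

View pics/s7.png

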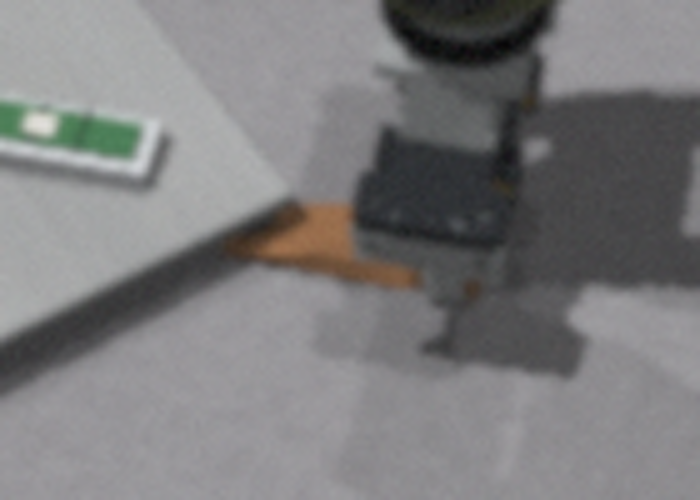

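The turn tipped the shim up: the bubble jumped 7 mm for 1.5 mm of travel, so it no longer lies flat. I'll let go so it settles, then push it from behind the block with shut fingers, which can't tilt it.

Call:
{"fn": "play_rows", "kwargs": {
  "motion": [0, 0, 0, 0, 0, 0, 0, 0, 0, 0, 0, 0, 0, 0, 0, 0, 0, 0, 0, 0, 0]
}}

```text
clock: 17.85
eef_pos: [564.8, 10.1, -25.0]
eef_rot: [1.77, 1.564, 0.177]
wrist_force: [0.5, 0.2, 0.6]
finger_gap: 46.8
```

```bash
python3 -c "
from h import *
I=meas()"
```

```text
clk 17.85 pos [564.8  10.1 -25. ] F [0.5 0.2 0.6] gap 46.8 tip past foot 14.6 y err -0.1
clk 17.85 pos [564.8  10.1 -25. ] yaw -0.0218 j [-0.05  0.57  1.65  0.    0.92  1.54] F [0.5 0.2 0.6]
turn [-0.0003 -0.0013 -0.0063] shift in start axes [-0.0005  0.     -0.0001] shift in target axes [-0.0005 -0.     -0.0001]
side bubble 105.0 121.5 mid 113.25 marks [ 83.  100.5] level err towards foot -18.75 base 77.0 219.0
top bubble 105.0 122.0 mid 113.5 marks [ 83.5 100.5] level err towards foot -19.0 base 75.0 210.0
```

As expected, the shim has settled flat with the bubble back at -18.8. Now I'll go up, back and shut, then down behind the block.

Call:
{"fn": "play_rows", "kwargs": {
  "motion": [0, 0, 0, -0.015, 0, 0, 0, 0, 0, 0, -0.025, 0, 0, 0, 0, 0, 0, -0.015, 0, 0, 0, 0, 0, 0, 0, -0.025, 0, 1, 0, 0, 0, 0, -0.025, 0, 1, 0, 0, 0, 0, 0, 0, 1, 0, 0, 0, 0.01, 0, 0, 1, 0, 0, 0, 0.02, 0, 0, 1, 0, 0, 0, 0.01, 0, 0, 1, 0, 0, 0, 0, 0, 0, 1]
}}

```text
clock: 18.95
eef_pos: [516.9, 11.0, -3.1]
eef_rot: [1.659, 1.558, 0.066]
wrist_force: [0.0, 0.4, 0.8]
finger_gap: 0.4
```

```bash
python3 -c "
from h import *
I=meas()
t=I['top'];s=I['side']
cv2.imwrite('pics/s8.png',cv2.resize(s[190:290,240:400],None,fx=5,fy=5,interpolation=cv2.INTER_CUBIC))"
```

```text
clk 18.95 pos [516.9  11.   -3.1] F [0.  0.4 0.8] gap 0.4 tip past foot -33.3 y err -0.2
clk 18.95 pos [516.9  11.   -3.1] yaw -0.0218 j [-0.05  0.45  1.78  0.    0.9   1.54] F [0.  0.4 0.8]
turn [-0.0003 -0.0011 -0.0127] shift in start axes [ 0.0214 -0.0003 -0.0002] shift in target axes [ 0.0214 -0.     -0.0002]
side bubble 105.0 121.5 mid 113.25 marks [ 83.  100.5] level err towards foot -18.75 base 76.0 216.0
top bubble 105.0 122.0 mid 113.5 marks [ 83.5 100.5] level err towards foot -19.0 base 74.0 208.0
```

View pics/s8.png

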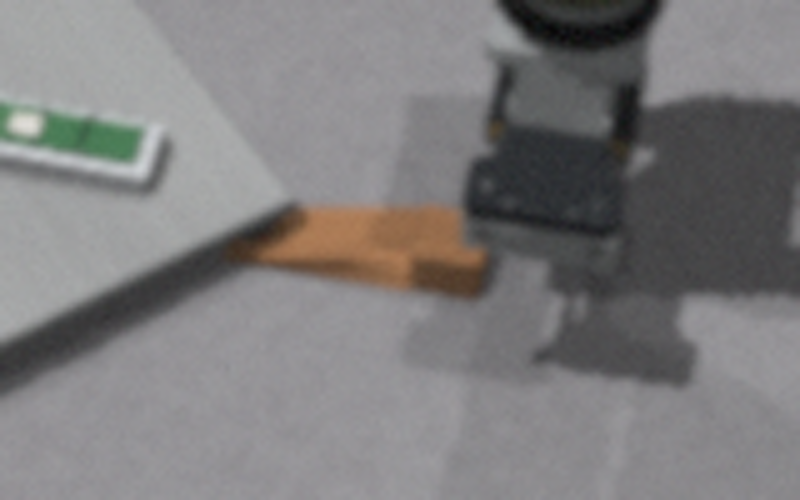

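The shim lies straight under the corner, with the block's rear at about side crop (485,275) and the shut fingers behind it. Lower, then forward until contact.

Call:
{"fn": "play_rows", "kwargs": {
  "motion": [0, 0, -0.01, 0.008, 0, 0, 1, 0, 0, 0, 0.009, 0, 0, 1, 0, 0, 0, 0.002, 0, 0, 1, 0, 0, 0, 0, 0.004, 0, 1, 0, 0, 0, 0, 0.004, 0, 1, 0, 0, 0, 0, 0.004, 0, 1, 0, 0, 0, 0, 0.003, 0, 1, 0, 0, 0, 0, 0.003, 0, 1, 0, 0, 0, 0, 0.003, 0, 1]
}}

```text
clock: 19.95
eef_pos: [539.9, 10.6, -20.8]
eef_rot: [2.228, 1.569, 0.635]
wrist_force: [-21.2, 0.7, 15.6]
finger_gap: 0.5
```

```bash
python3 -c "
from h import *
I=meas()"
```

```text
clk 19.95 pos [539.9  10.6 -20.8] F [-21.2   0.7  15.6] gap 0.5 tip past foot -10.3 y err -0.2
clk 19.95 pos [539.9  10.6 -20.8] yaw -0.0216 j [-0.05  0.52  1.71  0.    0.9   1.54] F [-21.2   0.7  15.6]
turn [-0.0001 -0.001  -0.0013] shift in start axes [ 0.0037 -0.     -0.0002] shift in target axes [ 0.0037 -0.     -0.0002]
side bubble 104.5 121.5 mid 113.0 marks [ 83.5 100.5] level err towards foot -18.5 base 76.0 217.0
top bubble 105.0 121.0 mid 113.0 marks [ 83.5 100.5] level err towards foot -18.5 base 74.0 210.0
```

Call:
{"fn": "play_rows", "kwargs": {
  "motion": [0, 0, 0.002, 0, 0.003, 0, 1, 0, 0, 0.002, 0, 0.003, 0, 1, 0, 0, 0.002, 0, 0.003, 0, 1]
}}

```text
clock: 20.35
eef_pos: [542.7, 10.7, -20.8]
eef_rot: [-1.701, 1.562, 2.99]
wrist_force: [-20.2, 0.3, 15.2]
finger_gap: 0.7
```

```bash
python3 -c "
from h import *
I=meas()"
```

```text
clk 20.35 pos [542.7  10.7 -20.8] F [-20.2   0.3  15.2] gap 0.7 tip past foot -7.5 y err -0.0
clk 20.35 pos [542.7  10.7 -20.8] yaw -0.0213 j [-0.05  0.53  1.7   0.    0.92  1.54] F [-20.2   0.3  15.2]
turn [ 0.0002 -0.0011  0.0085] shift in start axes [ 0.0037  0.     -0.    ] shift in target axes [ 0.0037 -0.     -0.    ]
side bubble 103.0 120.0 mid 111.5 marks [ 84.  100.5] level err towards foot -17.0 base 77.0 216.0
top bubble 103.5 120.5 mid 112.0 marks [ 84.5 100.5] level err towards foot -17.5 base 74.0 210.0
```

The bubble moves 0.5 mm per mm of travel, as stated, so about 34 mm remain. I'll continue gently.

Call:
{"fn": "play_rows", "kwargs": {
  "motion": [0, 0, 0.006, 0, 0.0035, 0, 1, 0, 0, 0.006, 0, 0.0035, 0, 1, 0, 0, 0.006, 0, 0.0035, 0, 1, 0, 0, 0.006, 0, 0.0035, 0, 1, 0, 0, 0.006, 0, 0.0035, 0, 1, 0, 0, 0.006, 0, 0.0035, 0, 1, 0, 0, 0.006, 0, 0.0035, 0, 1, 0, 0, 0.006, 0, 0.0035, 0, 1]
}}

```text
clock: 21.25
eef_pos: [553.1, 10.8, -20.8]
eef_rot: [-1.828, 1.566, 2.864]
wrist_force: [-18.1, 0.4, 13.5]
finger_gap: 0.7
```

```bash
python3 -c "
from h import *
I=meas()
s=I['side'];t=I['top']
cv2.imwrite('pics/s9.png',cv2.resize(s[190:290,240:400],None,fx=5,fy=5,interpolation=cv2.INTER_CUBIC))"
```

```text
clk 21.25 pos [553.1  10.8 -20.8] F [-18.1   0.4  13.5] gap 0.7 tip past foot 2.9 y err 0.4
clk 21.25 pos [553.1  10.8 -20.8] yaw -0.0204 j [-0.05  0.55  1.67  0.    0.93  1.54] F [-18.1   0.4  13.5]
turn [ 0.0011 -0.0013  0.0048] shift in start axes [0.0037 0.     0.0004] shift in target axes [0.0037 0.     0.0004]
side bubble 98.5 115.5 mid 107.0 marks [ 84.  100.5] level err towards foot -12.5 base 77.0 212.0
top bubble 99.0 115.5 mid 107.25 marks [ 85.  100.5] level err towards foot -12.75 base 74.0 210.0
```

View pics/s9.png

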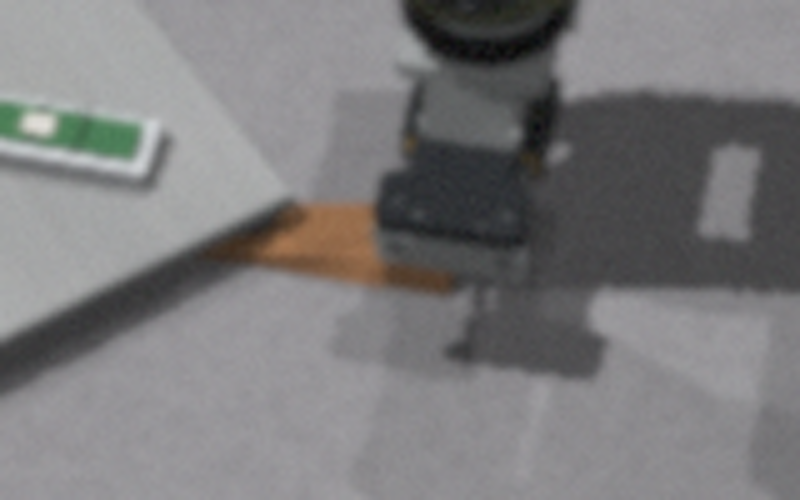

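Call:
{"fn": "play_rows", "kwargs": {
  "motion": [0, 0, 0.006, 0, 0.0035, 0.0003, 1, 0, 0, 0.006, 0, 0.0035, 0.0001, 1, 0, 0, 0.006, 0, 0.0035, 0, 1, 0, 0, 0.006, 0, 0.0035, 0, 1, 0, 0, 0.006, 0, 0.0035, 0, 1, 0, 0, 0.006, 0, 0.0035, 0, 1, 0, 0, 0.006, 0, 0.0035, 0, 1, 0, 0, 0.006, 0, 0.0035, 0, 1, 0, 0, 0.006, 0, 0.0035, 0, 1, 0, 0, 0.006, 0, 0.0035, 0, 1]
}}

```text
clock: 22.35
eef_pos: [567.6, 10.7, -20.9]
eef_rot: [2.026, 1.567, 0.436]
wrist_force: [-16.2, 0.1, 11.2]
finger_gap: 0.6
```

```bash
python3 -c "
from h import *
I=meas()
s=I['side'];t=I['top']
cv2.imwrite('pics/s10.png',cv2.resize(s[190:290,240:400],None,fx=5,fy=5,interpolation=cv2.INTER_CUBIC))"
```

```text
clk 22.35 pos [567.6  10.7 -20.9] F [-16.2   0.1  11.2] gap 0.6 tip past foot 17.4 y err 0.6
clk 22.35 pos [567.6  10.7 -20.9] yaw -0.0193 j [-0.05  0.57  1.63  0.    0.93  1.54] F [-16.2   0.1  11.2]
turn [ 0.0022 -0.0015 -0.0031] shift in start axes [0.0036 0.     0.0006] shift in target axes [0.0036 0.     0.0006]
side bubble 92.5 109.0 mid 100.75 marks [ 85.5 110. ] level err towards foot -6.25 base 78.0 209.0
top bubble 93.0 108.5 mid 100.75 marks [ 86. 110.] level err towards foot -6.25 base 73.0 211.0
```

View pics/s10.png

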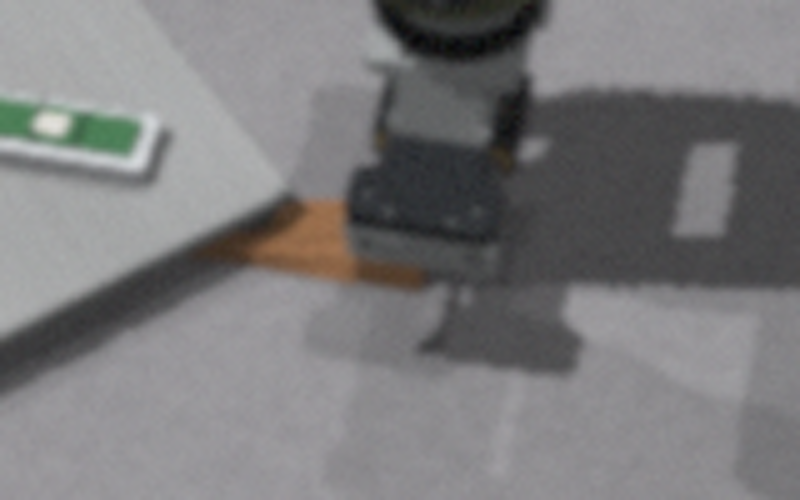

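Call:
{"fn": "play_rows", "kwargs": {
  "motion": [0, 0, 0.003, 0, 0.0035, 0.0003, 1, 0, 0, 0.003, 0, 0.0035, 0.0001, 1, 0, 0, 0.003, 0, 0.0035, 0, 1, 0, 0, 0.003, 0, 0.0035, 0, 1, 0, 0, 0.003, 0, 0.003, 0, 1, 0, 0, 0.003, 0, 0.003, 0, 1]
}}

```text
clock: 23.05
eef_pos: [576.0, 10.6, -20.8]
eef_rot: [-1.764, 1.562, 2.929]
wrist_force: [-16.8, -0.1, 12.1]
finger_gap: 0.5
```

```bash
ls pics | grep b_; python3 -c "
from h import *
I=meas()
s=I['side'];t=I['top']
cv2.imwrite('pics/s11.png',cv2.resize(s[190:290,240:400],None,fx=5,fy=5,interpolation=cv2.INTER_CUBIC))
import glob
cv2.imwrite('pics/blast.png',cv2.imread(sorted(glob.glob('pics/b_*.png'))[-1]))"
```

```text
b_01535.png
b_01615.png
b_01685.png
b_01715.png
b_01745.png
b_01785.png
b_01895.png
b_01995.png
b_02035.png
b_02125.png
b_02235.png
clk 23.05 pos [576.   10.6 -20.8] F [-16.8  -0.1  12.1] gap 0.5 tip past foot 25.8 y err 0.6
clk 23.05 pos [576.   10.6 -20.8] yaw -0.0186 j [-0.05  0.59  1.6   0.    0.96  1.54] F [-16.8  -0.1  12.1]
turn [ 0.0029 -0.0018  0.009 ] shift in start axes [0.0037 0.     0.0006] shift in target axes [0.0037 0.     0.0006]
side bubble 57.5 104.5 mid 81.0 marks [ 84.5 110. ] level err towards foot 13.5 base 79.0 194.0
top bubble 88.5 105.0 mid 96.75 marks [ 85.5 109.5] level err towards foot -2.25 base 72.0 210.0
```

View pics/blast.png

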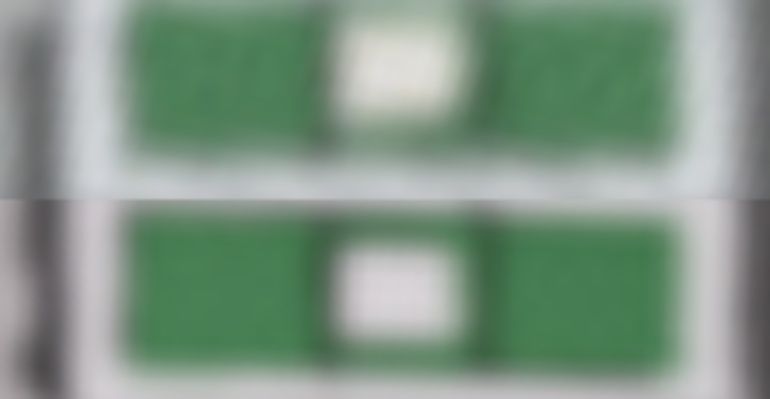

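```bash
cat > b.py <<'E'
from h import *
def prec(I):
    o=bubble(I,None); L=np.arange(40,150,.5)
    for c,S in o.items():
        S=S.astype(float); H=S.shape[0]
        # green rows
        gm=(S[...,1]-S[...,2]>25)
        rows=[r for r in range(H) if gm[r].sum()>60]
        cols=np.where(gm.sum(0)>0.5*len(rows))[0]; g0,g1=L[cols[0]],L[cols[-1]]
        r=S[...,2].astype(float)  # red : bubble high
        prof=np.median(r[rows[0]+6:rows[-1]-5],0)
        k=(L>g0+3)&(L<g1-3); base=np.median(prof[k]); mx=np.percentile(prof[k],97); t=(base+mx)/2
        idx=np.where(k&(prof>t))[0]; a,b=idx[0],idx[-1]
        lo=L[a]-.5*(prof[a]-t)/(prof[a]-prof[a-1]); hi=L[b]+.5*(prof[b]-t)/(prof[b]-prof[b+1])
        # marks from edge rows (outside bubble)
        er=rows[2:5]+rows[-5:-2]; ep=S[er][...,1].mean(0)
        mid=(g0+g1)/2; ms=[]
        for s_ in(-11.3,11.3):
            w_=(abs(L-(mid+s_))<5); wt=np.clip(np.percentile(ep[w_],70)-ep[w_],0,None); ms.append((L[w_]*wt).sum()/wt.sum())
        print(c,"green",g0,g1,"mid",mid,"bubble",round(lo,2),round(hi,2),"mid",round((lo+hi)/2,2),"marks",np.round(ms,2),"| bubble off (+ = to foot) vs marks",round(sum(ms)/2-(lo+hi)/2,2),"vs green",round(mid-(lo+hi)/2,2))
if __name__=="__main__":
    s=read_state(); print(s["clock"],s["eef_pos"].round(1),s["wrist_force"].round(1))
    prec({c:camera(c)[0] for c in("side","top")})
E
python3 b.py
```

```text
23.15 [576.5  10.6 -20.8] [-13.6   0.   10.2]
side green 59.0 136.0 mid 97.5 bubble 87.97 104.94 mid 96.46 marks [ 84.67 109.31] | bubble off (+ = to foot) vs marks 0.54 vs green 1.04
top green 58.5 136.5 mid 97.5 bubble 88.5 104.94 mid 96.72 marks [ 86.52 109.08] | bubble off (+ = to foot) vs marks 1.08 vs green 0.78
```

```bash
python3 -c "
from b import *
prec({c:cv2.imread(f'pics/{c}0.png') for c in('side','top')})"
```

```text
side green 55.5 132.5 mid 94.0 bubble 106.9 123.89 mid 115.39 marks [ 82.72 103.8 ] | bubble off (+ = to foot) vs marks -22.14 vs green -21.39
top green 56.0 133.5 mid 94.75 bubble 107.6 123.84 mid 115.72 marks [ 83.11 106.37] | bubble off (+ = to foot) vs marks -20.98 vs green -20.97
```

Both cameras put the bubble 0.5–1 mm from centre (the limit is 2.5 mm). I'll stop pushing and back straight off.

Call:
{"fn": "play_rows", "kwargs": {
  "motion": [0, 0, 0, 0, -0.003, 0, 1, 0, 0, 0, 0, -0.008, 0, 1, 0, 0, 0, 0, -0.02, 0, 1, 0, 0, 0, 0, -0.02, 0, 1, 0, 0, 0, -0.02, -0.01, 0, 1, 0, 0, 0, -0.04, -0.01, 0, 1, 0, 0, 0, -0.04, -0.01, 0, 1, 0, 0, 0, 0, 0, 0, 1]
}}

```text
clock: 24.05
eef_pos: [490.5, 12.0, 82.0]
eef_rot: [-1.777, 1.562, 2.917]
wrist_force: [0.5, -0.1, -0.9]
finger_gap: 0.6
```

```bash
python3 b.py; python3 - <<'E'
from b import *
I={c:camera(c)[0] for c in("side","top")}
prec(I); s=read_state(); print(s["clock"],s["eef_pos"].round(1),s["wrist_force"].round(1))
o=bubble(I,None)
cv2.imwrite("pics/bf.png",cv2.resize(np.vstack([o["side"],o["top"]]),None,fx=3.5,fy=3.5))
cv2.imwrite("pics/sf.png",cv2.resize(I["side"][140:300,170:400],None,fx=3.4,fy=3.4,interpolation=cv2.INTER_CUBIC))
cv2.imwrite("pics/tf.png",I["top"])
E
```

```text
24.05 [490.5  12.   82. ] [ 0.5 -0.1 -0.9]
side green 59.0 136.0 mid 97.5 bubble 88.01 104.93 mid 96.47 marks [ 84.71 109.34] | bubble off (+ = to foot) vs marks 0.55 vs green 1.03
top green 59.0 136.5 mid 97.75 bubble 88.52 104.94 mid 96.73 marks [ 86.59 109.07] | bubble off (+ = to foot) vs marks 1.1 vs green 1.02
side green 59.5 135.5 mid 97.5 bubble 88.05 104.91 mid 96.48 marks [ 84.54 109.25] | bubble off (+ = to foot) vs marks 0.41 vs green 1.02
top green 59.0 136.5 mid 97.75 bubble 88.52 104.91 mid 96.72 marks [ 86.49 109.12] | bubble off (+ = to foot) vs marks 1.09 vs green 1.03
24.25 [488.7  12.1  76.5] [ 0.6 -0.1  0.9]
```

View pics/sf.png

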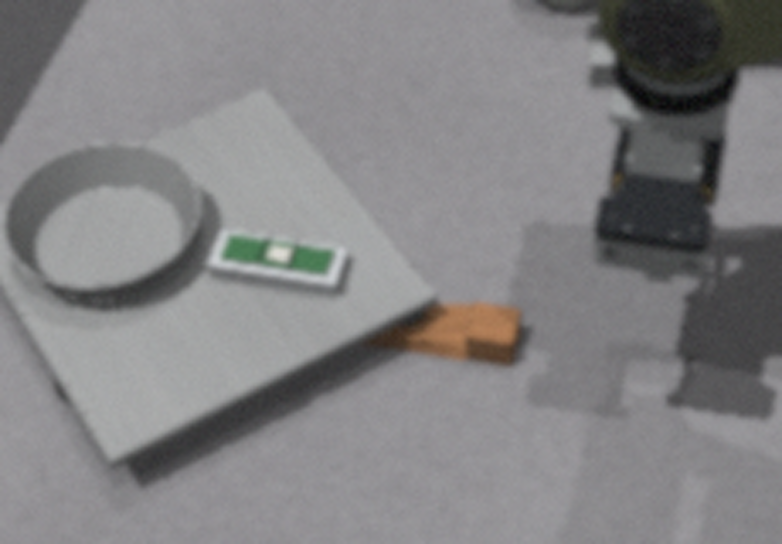

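View pics/bf.png

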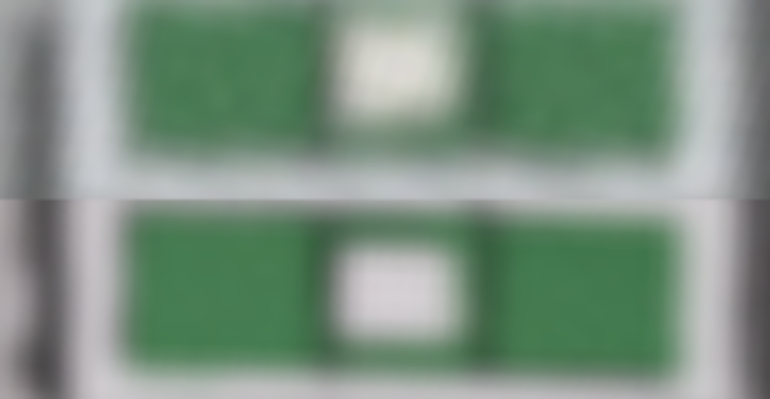

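View pics/tf.png

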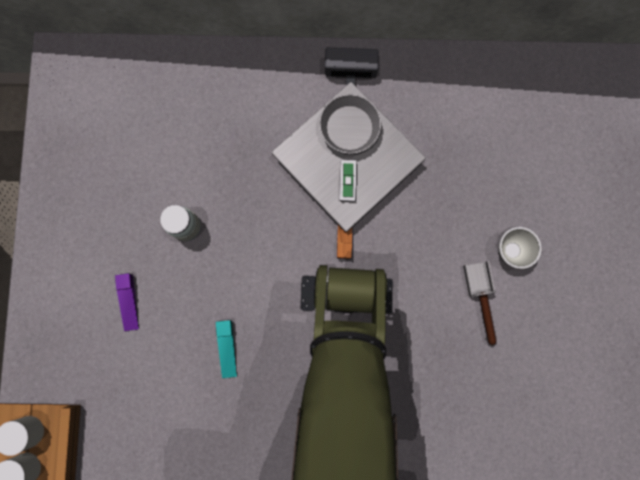

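The bubble stands between both marks, 0.4–1.1 mm towards the foot, and was steady over two looks. The shim lies flat and straight at side crop (465,330), and the bystanders haven't moved. The arm is clear, so I'm handing in.

```bash
python3 -c "
from cell import *
print(sign_off()); s=read_state(); print(s['clock'],s['eef_pos'])"
```

```text
the job is handed in; nothing more can be done
None
the job is handed in; nothing more can be done
```

The wooden shim now carries the drooping corner. The level's bubble stands between its marks, and I handed the job in at about 24 s of the 54 s allowed.

**Last checks:** after I let go, both cameras showed the bubble 0.4–1.1 mm past centre towards the foot, within the 2.5 mm limit. It held steady over two looks. The shim lies flat and straight, the arm is clear, and the jar, bowl, scoop and other wedges look untouched.

**What disagreed or went wrong:**
- **Fingertip height:** the real fingertips are about 33 mm above the TCP height the robot reports. My first grasp closed on nothing above the block, so I measured the tips in the picture and worked from that.
- **Tilted shim:** while gripped and already under the foot, one tilt correction briefly tipped the shim's thin end up. The bubble went to about −12 mm, not past level. I let go, and the shim settled flat with the bubble at about −19 mm.
- **Sliding in:** I did the rest by pushing the block from behind with the shut fingers. The wrist force read about 16–21 N horizontally and 11–16 N vertically.

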